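Refit the dial knob on a microscope lamp supply

ROBOT

A 7-joint arm with a two-finger parallel gripper is mounted at the origin on the work surface. World frame = base frame: x ahead of the robot, y to its left, z up, the work surface at z = 0. Lengths are in m, angles in rad, forces in N, time in s.
With the tool pointing down it reaches from about 0.425 to 0.925 m from the base axis. Payload 6.8 kg.
Tool frame: the origin (TCP) lies midway between the tips of the shut fingers; the grasp point (between the pads) lies 19 mm behind it; z points along the fingers, x is the direction in which the jaws open and shut, and the axes are right-handed (so a half turn about z gives the same grasp; the last joint's range is limited). The gripper opens to 85 mm and grips with 20 to 120 N. Pads are 22 mm wide; open, the fingers measure 114 mm over their backs; the gripper's body (76 mm by 85 mm) begins 54 mm behind the grasp point. The pads swing forward as they close: fully open they stand 13 mm farther back than shut.
Start: joints at [1.205, 0.477, 0.022, 1.555, -0.011, 1.109, -0.083], TCP at [0.172, -0.653, 0.231] pointing down, gripper open.
Joint ranges: [-2.96, 2.96], [-0.34, 2.1], [-1.41, 1.46], [0.24, 2.44], [-1.37, 4.51], [0.17, 1.92], [-2.96, 2.96]. Speed limits (rad/s): [2.39, 2.39, 3.14, 3.14, 3.14, 3.14, 3.14].

INTERFACE

Orientations are given as a rotation vector (axis times angle).
In Python, from bench import ctrl gives the robot as it stands.
- The arm moves only by the tool play_rows, never from a script. Its argument "motion" is a list of rows, each a list of 5 numbers: the shift along the tool's x, y, z in cm, then the turn about the tool's z in degrees, then the opening, from 0 (shut) to 1 (fully open). In form: [[tx, ty, tz, roll, gripper], ...]. A call has 1 to 8 rows; each row shifts and turns the commanded pose from where the row before left it, along the tool's axes as they then stand; what a row does not reach is not made up. A row lasts 1/10 s, in which the tool goes at most 50 mm and 8.59 degrees, less where a joint would pass 70% of its speed; a pose out of reach is approached as far as the arm can. A call with a gripper value outside its range is refused whole. The fingers move at their own pace and stop on an object; "force" is the grip in N (left out, the last holds). Time passes only in rows, so rows that do not move let the fingers close. It gives the time, the measured TCP pose, the force and the opening at its end, in the units of the state.
- ctrl.sense(): the state, without advancing time (a new reading comes with each control period).
- ctrl.grab_frame(name): name is "scene" or "top" or "wrist"; returns the picture (420x560x3 uint8, red, green, blue); there is no depth.
- ctrl.calibration(name): a dict with "fov_y" (degrees; the focal length in pixels is half the picture's height over the tangent of half this angle, whatever the lens; pixels are square), "cx", "cy" (the principal point, pixels), "origin" and "attitude" of the camera in the world. Camera axes: x right, y down, z forward; pixel columns grow to the right and rows downward; lengths in m; the calibration is good to about 2 mm. A picture is of the moment at which its call begins: read the wrist's pose just before it. calibration takes no time and is no camera call; for the wrist camera it gives the pose at the moment of the call.
- ctrl.job_done(): hands the job in, once; it reports no verdict.
Trained networks look in the newest picture that a camera, given by its name, has taken for a name from the list of things; names that differ only in an ending like _2 or _b are one class to them, and where a whole thing is asked for, a point or a joint stands for the part that bears it (a point fixed in the world has none). Each returns a list of dicts, best first, with "conf" (0 to 1); they miss things now and then, are a little off and sometimes report something else, mostly with a low value. They report only what shows in the picture. A call takes as long as a camera call.
- ctrl.outline_of(camera, label): "mask" (420x560 bool, what is visible of it) and "point" ([row, column] in pixels, amid what is visible of it).
The state is a dict: "time_s": time; "q": joint angles; "dq": joint speeds; "joint_torque": joint torques, N m; "position": TCP position; "tool_rot": TCP orientation; "force": force on the tool from outside, world axes, zero at the start; "moment": the same for the moment, N m; "opening": finger opening in m.
Only numpy, scipy, OpenCV 4.12 (cv2) and the standard library are available. Lean on these libraries where they do the work, as an engineer would, in place of code of your own. Each camera call takes 0.05 s, during which the arm holds its last target.

TASK

The big black pointer knob has come off the microscope lamp supply and lies in the blue tray. Put it back on the bare D-shaped spindle, feeling for the flat and pressing no harder than it needs until it snaps fully home, and leave it turned so that its white pointer stands at the red off mark. Let go and leave everything else where it is.

Things in the scene. Friction and masses are not known exactly. Their poses are not given: they have to be found in the camera images.
- knob: loose black bar knob, 50 g, lying bore down in the tray, 32 mm tall: round skirt 46 mm in diameter, 8 mm thick; on it an upright bar grip 40 mm long (its x), 20 mm wide (its y), 24 mm tall, with a white pointer line on top to the +x end. Origin: centre of the underside, z up
- pointer (a point): tip of the white pointer line, on the knob's top, 20 mm from its axis along +x. In the underside below is a blind D-shaped bore 13 mm across and 21 mm deep; its flat lies 3.3 mm from the axis on this pointer (+x) side
- supply: white lamp supply box fixed to the bench, 160 x 180 x 70 mm high, origin at the centre of its underside, -x its front with vents; on its top a black dial plate 80 mm in diameter and 2 mm thick with the bare steel spindle upright in its middle
- seat (a point): on the spindle's axis at the top of the dial plate (72 mm above the bench): the knob's origin comes here when home. With the flats not in line the knob rests 13 mm above this; in line (within some 8 degrees) it slips down to 5 to 7 mm, where a spring catch stops it, and pushing with some 6 to 14 N snaps it down to the plate
- spindle_tip (a point): top of the bare spindle, 18 mm above the seat: an upright greased steel D-shaft 12 mm in diameter, flat 3 mm from its axis, up to 13 mm (its top edge lightly chamfered), then a round brass nose 5 mm in diameter. It turns with friction of about 0.1 N m, so it stays while a knob pressed lightly (about 5 N) is turned on it. Its turn is not measured
- mount (a joint): how far the spindle is pushed straight down into the supply, in m: 0 at rest; its stiff spring gives 1 mm per 12 N. More than 2 mm (24 N) breaks it
- off_mark (a point): the red off mark on the dial plate, 33 mm from the spindle's axis. At the start the spindle's flat faces 0.4 to 3.2 rad clockwise (seen from above) of this mark. Its counter-clockwise end stop is where the flat, and so the fitted knob's pointer, faces the mark; from there it can turn 4.7 rad clockwise
- tray: fixed blue tray 160 x 220 x 24 mm high, walls and floor 4 mm, origin at the centre of its underside; the knob, the blue cap and the lens lie in it
- cap: loose round blue cap, 28 mm in diameter, 20 mm tall, in the tray; not needed
- objective: loose metal microscope lens, 22 mm in diameter, 34 mm tall, standing in the tray; not needed
- beaker: loose glass beaker 70 mm wide, 70 mm tall, on the bench beyond; not needed
- bottle: loose amber bottle 60 mm wide, 150 mm tall, on the bench beyond; not needed
- slide_box: loose wooden slide box 80 x 110 x 35 mm, on the bench to one side; not needed
- dish: loose glass dish 80 mm wide, 16 mm tall, on the bench to one side; not needed

How it is judged:
At the end, for the whole second after the job is handed in: the knob is snapped home on the spindle (underside within 2 mm of the dial plate, within 3 mm of the axis, upright within 0.08 rad), its pointer within about 0.2 rad of the off mark, at rest and let go (horizontal distance between knob and seat below 0.003 m and z of knob in the frame of seat below 0.002 m and angle between knob's own z axis and vertical below 0.08 rad and horizontal distance between pointer and off_mark below 0.0145 m and linear speed of knob below 0.01 m/s); the robot touches nothing.
It fails at once if the spindle is pushed down into the supply by more than 2 mm (about 24 N) (value of joint mount above 0.002 m).
It fails at once if another loose thing is shifted by more than 30 mm (distance of any of cap, objective, beaker, bottle, slide_box, dish from where it was at the start of the episode above 0.03 m).
It also fails if it takes over 72 s, if anything falls off the work surface, if the arm or the gripper's body presses on something with over 40 N, if the wrist force passes 120 N, or if a joint passes its speed limit or range.

## Working session

There is one attempt and no reset: what is moved stays moved. The work goes in short steps, Python scripts to look and compute and a tool call to move; the robot and the scene stay as the last step left them, time stands still between calls to the robot, and variables do not carry over. Pictures are saved under pics/ and viewed, and the job is handed in when it is done.

Besides the shell and the picture viewer there is one more tool, called after "Call:" by a JSON object that holds its "name" and its "arguments". play_rows: Moves the arm, as the interface text tells. Its arguments: {"type":"object","properties":{"motion":{"type":"array"},"force":{"type":"number"}},"required":["motion"]}

```bash
mkdir -p pics; ls; python3 - <<'E'
from bench import ctrl
import cv2
print(ctrl.sense())
for n in("scene","top","wrist"):
    c=ctrl.calibration(n); print(n,c)
    cv2.imwrite(f"pics/{n}0.png",ctrl.grab_frame(n)[:,:,::-1])
E
```

```text
pics
{'time_s': 0.0, 'q': array([ 1.20487238,  0.47779761,  0.02236254,  1.55645521, -0.01150738,
        1.10927767, -0.08311502]), 'dq': array([ 7.41996310e-04,  1.38088672e-04,  1.32455312e-05,  1.68831371e-03,
       -5.34582007e-05, -2.24274030e-03,  8.56267215e-04]), 'joint_torque': array([ 1.43109742e-05, -5.96446967e+01,  1.60806444e+00, -2.81193674e+01,
        1.25107021e-02,  9.48536064e-03, -1.00487844e-05]), 'position': array([ 0.17193407, -0.65212845,  0.23032623]), 'tool_rot': array([-2.48778417e+00,  1.91684627e+00,  2.37662526e-03]), 'force': array([ 0.55527262,  0.59437098, -0.37360227]), 'moment': array([-0.04741397, -0.03139235, -0.0621499 ]), 'opening': 0.08523738675389483}
scene {'fov_y': 52.99981647293994, 'cx': 278.58675740047545, 'cy': 212.37305591366305, 'origin': array([1.07486412, 0.74575519, 0.83077778]), 'attitude': array([-0.68857078, -2.56603904,  1.18420942])}
top {'fov_y': 47.6520724157137, 'cx': 276.7485142952135, 'cy': 203.08077233595714, 'origin': array([ 0.39731117, -0.01593967,  1.48814193]), 'attitude': array([-2.15598378,  2.12398872, -0.17268971])}
wrist {'fov_y': 63.29480261150039, 'cx': 282.5374486099163, 'cy': 212.12379581684215, 'origin': array([ 0.24811243, -0.63266115,  0.37210186]), 'attitude': array([ 2.28324643, -1.75612151, -0.27990938])}
```

View pics/scene0.png

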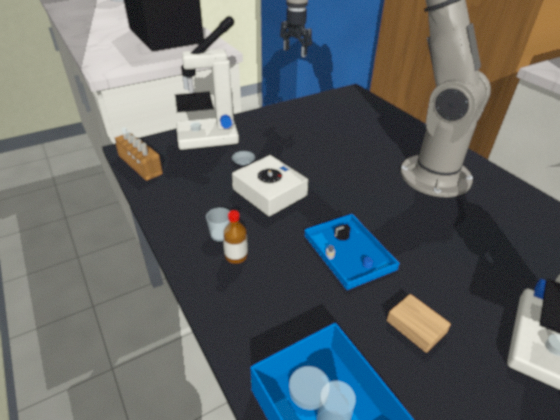

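View pics/top0.png

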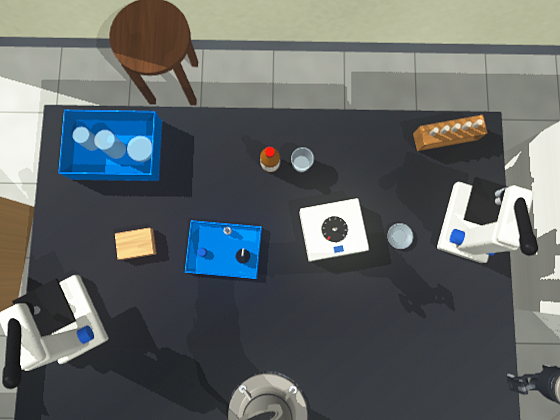

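View pics/wrist0.png

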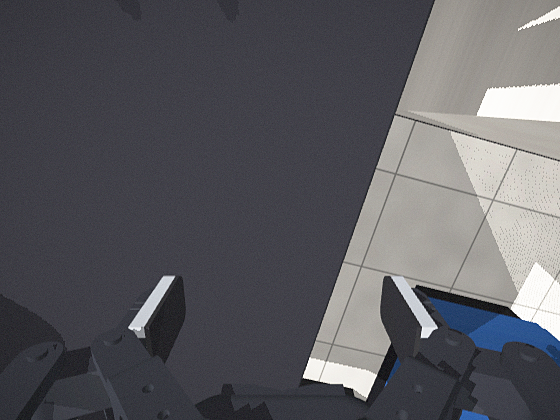

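The top view shows the knob in the tray at about (243,256) and the dial at about (335,229), with red near (327,238). I'll zoom in on both and localise them.

```bash
cat > h.py <<'E'
import numpy as np, cv2
from bench import ctrl
from scipy.spatial.transform import Rotation as R
def ray(name,uv,z,c=None):
    c=c or ctrl.calibration(name); f=210/np.tan(np.radians(c['fov_y']/2))
    d=R.from_rotvec(c['attitude']).apply([(uv[0]-c['cx'])/f,(uv[1]-c['cy'])/f,1.])
    o=np.array(c['origin']); return o+d*(z-o[2])/d[2]
def proj(name,p,c=None):
    c=c or ctrl.calibration(name); f=210/np.tan(np.radians(c['fov_y']/2))
    q=R.from_rotvec(c['attitude']).inv().apply(np.array(p)-c['origin'])
    return np.array([c['cx']+f*q[0]/q[2],c['cy']+f*q[1]/q[2]])
def pose():
    s=ctrl.sense(); r=R.from_rotvec(s['tool_rot']).as_matrix()
    return s,r
E
python3 - <<'E'
from h import *
im=cv2.imread('pics/top0.png')
a=cv2.resize(im[205:265,215:275],(400,400),interpolation=cv2.INTER_CUBIC)
b=cv2.resize(im[195:265,300:370],(400,400),interpolation=cv2.INTER_CUBIC)
cv2.imwrite('pics/zoom0.png',np.hstack([a,b]))
print('knob',ray('top',(243,256),.03),'dial',ray('top',(335,229),.072))
s,r=pose(); print(r)
for n in('knob','seat','spindle_tip','off_mark','cap','objective','supply','pointer'):
    try:
        for o in ctrl.outline_of('top',n)[:2]: print(n,o['conf'],o['point'],o['mask'].sum())
    except Exception as e: print(n,e)
print(ctrl.sense()['time_s'])
E
```

```text
knob [0.46536801 0.08255513 0.03      ] dial [ 0.54782015 -0.19328078  0.072     ]
[[ 2.54977660e-01 -9.66946818e-01 -4.94402321e-04]
 [-9.66945888e-01 -2.54978104e-01  1.34765191e-03]
 [-1.42916949e-03  1.34439161e-04 -9.99998970e-01]]
knob 0.63 [254.9, 241.6] 152
seat 0.74 [229.8, 331.2] 3250
off_mark 0.86 [226.2, 335.9] 3238
cap 0.3 [156.5, 270.5] 425
objective 0.59 [231.0, 226.2] 25
supply 0.75 [228.7, 330.3] 3181
pointer 0.52 [252.3, 241.0] 178
0.55
```

View pics/zoom0.png

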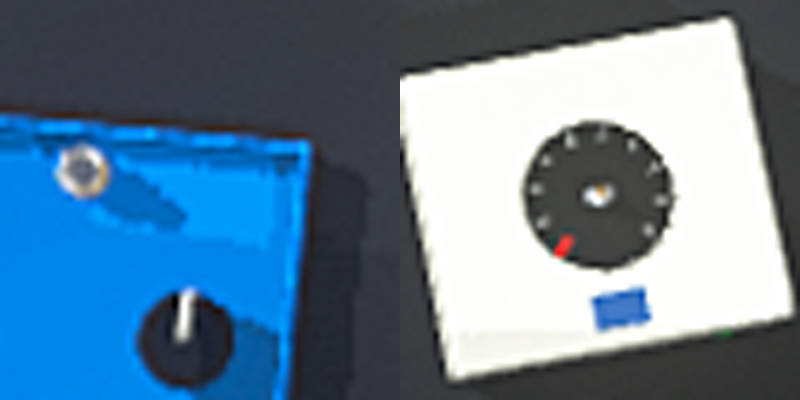

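The knob sits at about (0.465, 0.083) with its pointer roughly along +x. The red mark is at the lower left of the dial. Next I'll plan a wrist view of the spindle on the way to the knob.

```bash
python3 - <<'E'
from h import *
s,r=pose(); c=ctrl.calibration('wrist'); p=s['position']
print('cam in tool',r.T@(c['origin']-p)); A=R.from_rotvec(c['attitude']).as_matrix(); print('cam axes in tool\n',r.T@A)
z=ray('wrist',(280,210),.085-0.13+p[2],c); print('view ctr in tool, TCP .13',r.T@(z-p))
z=ray('wrist',(280,210),.085-0.20+p[2],c); print('view ctr in tool, TCP .20',r.T@(z-p))
S=np.array([.5478,-.1933,0]);K=np.array([.4654,.0826,0])
print('S in tool',r.T@(S-p),'K',r.T@(K-p))
E
```

```text
cam in tool [ 0.0003288  -0.07861535 -0.14169687]
cam axes in tool
 [[ 9.99998938e-01  1.35040562e-03  5.47461442e-04]
 [-1.45346268e-03  9.51127962e-01  3.08793599e-01]
 [-1.03709273e-04 -3.08794066e-01  9.51128915e-01]]
view ctr in tool, TCP .13 [-0.0010245  -0.01928389  0.04500052]
view ctr in tool, TCP .20 [-0.0015319   0.00296159  0.11500003]
S in tool [-0.3483941  -0.48040193  0.23132571] K [-0.63618451 -0.4710611   0.23134396]
```

Call:
{"name": "play_rows", "arguments": {"motion": [[-2.5,-3.3,0.5,0,1],[-2.5,-3.3,0.5,0,1],[-2.5,-3.3,0.5,0,1],[-2.5,-3.3,0.5,0,1],[-2.5,-3.3,0.5,0,1],[-2.5,-3.3,0.5,0,1],[-2.5,-3.3,0.5,0,1],[-2.5,-3.3,0.5,0,1]]}}

```text
time_s: 1.35
position: [0.3773, -0.3907, 0.1915]
tool_rot: [2.488, -1.918, 0.001]
force: [0.8, -0.7, -0.1]
opening: 0.0853
```

Call:
{"name": "play_rows", "arguments": {"motion": [[-2.5,-3.3,0.5,0,1],[-2.5,-3.3,0.5,0,1],[-2.5,-3.3,0.5,0,1],[-2.5,-3.3,0.5,0,1],[-2.5,-3.3,0.5,0,1],[-2.5,-3.3,0.5,0,1],[0,0,1,0,1],[0,0,1,0,1]]}}

```text
time_s: 2.15
position: [0.5303, -0.1955, 0.141]
tool_rot: [-2.491, 1.914, -0.001]
force: [-1.5, -0.0, -0.3]
opening: 0.0855
```

```bash
python3 - <<'E'
from h import *
s,r=pose(); im=ctrl.grab_frame('wrist')[:,:,::-1]; cv2.imwrite('pics/w1.png',im)
s,r=pose();print(s['position'],s['q'],s['time_s']);print(r)
print(proj('wrist',[.5478,-.1933,.074]),proj('wrist',[.5478,-.1933,.085]))
E
```

```text
[ 0.52830944 -0.19665466  0.13909234] [ 0.39649839  0.41171312 -0.19018861  1.89830729  0.10195686  0.84354121
 -1.15918208] 2.2
[[ 2.55020199e-01 -9.66931790e-01 -2.75897677e-03]
 [-9.66935280e-01 -2.55021784e-01  2.32998669e-04]
 [-9.28892998e-04  2.60833261e-03 -9.99996167e-01]]
[284.75096362 199.47384914] [284.84788931 204.53731639]
```

View pics/w1.png

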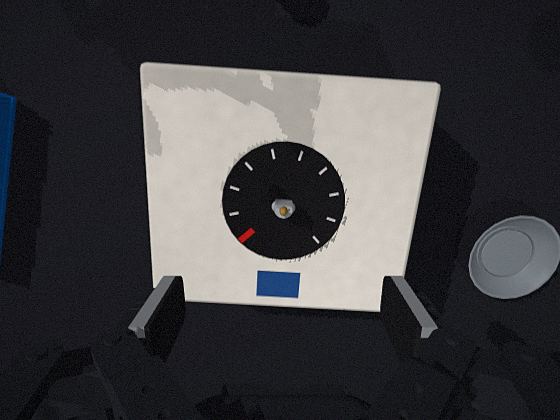

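The wrist view shows the dial at about (284,201) with the red mark at (246,236). Next I'll zoom in on the spindle.

```bash
python3 - <<'E'
from h import *
im=cv2.imread('pics/w1.png')
cv2.imwrite('pics/w1z.png',cv2.resize(im[175:235,245:325],(800,600),interpolation=cv2.INTER_CUBIC))
E
```

```text
(no output)
```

View pics/w1z.png

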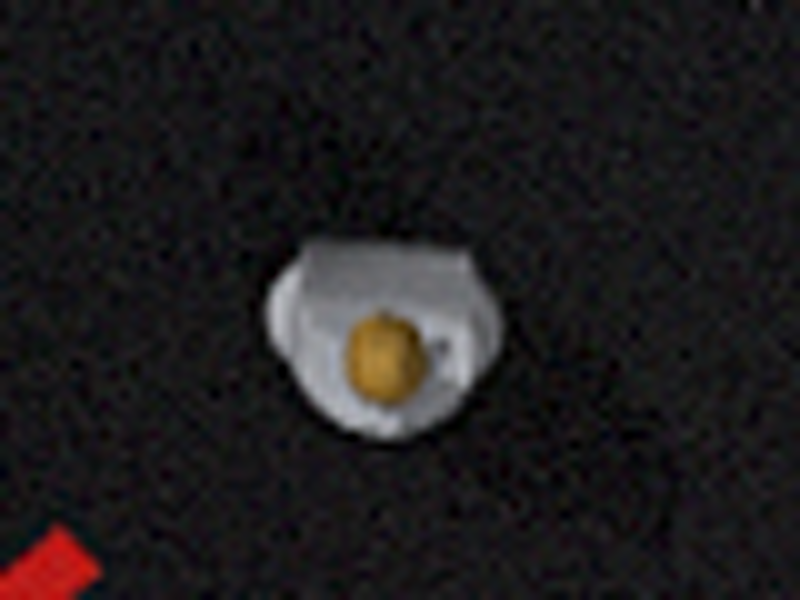

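```bash
python3 - <<'E'
from h import *
s,r=pose()
px=lambda x,y:(245+x/10,175+y/10)
w=lambda x,y,z:ray('wrist',px(x,y),z)
print('axis nose',w(385,348,.090))
im=cv2.imread('pics/w1.png').astype(int)
# dial plate: dark disc inside the white box
white=(im.min(2)>130).astype(np.uint8); 
dark=((im.max(2)<110)|((im[:,:,2]>120)&(im[:,:,1]<80))).astype(np.uint8)
y,x=np.mgrid[:420,:560]
m=cv2.morphologyEx(dark,cv2.MORPH_CLOSE,np.ones((9,9),np.uint8)); 
n,l,st,ce=cv2.connectedComponentsWithStats(m*(((x-284)**2+(y-201)**2)<75**2).astype(np.uint8))
k=l[205,270]; cn=max(cv2.findContours((l==k).astype(np.uint8),0,1)[0],key=cv2.contourArea)
e=cv2.fitEllipse(cv2.convexHull(cn)); print(e,'dial',ray('wrist',e[0],.072))
f=w(470,250,.072)-w(305,242,.072); f2=w(468,318,.085)-w(308,296,.085)
for g in(f,f2): print('flat normal deg',np.degrees(np.arctan2(g[0],-g[1])), np.linalg.norm(g))
red=(im[:,:,2]>140)&(im[:,:,1]<70); ys,xs=np.nonzero(red); print('red',xs.mean(),ys.mean()); q=ray('wrist',(xs.mean(),ys.mean()),.073)
for c in (w(385,348,.090),ray('wrist',e[0],.072)): d=(q-c)[:2]; print('red dir',np.degrees(np.arctan2(d[1],d[0])),np.linalg.norm(d))
print('tool -y dir',np.degrees(np.arctan2(-r[1,1],-r[0,1])))
E
```

```text
axis nose [ 0.54593489 -0.19295103  0.09      ]
((283.2005615234375, 200.1527557373047), (118.21528625488281, 122.94683837890625), 91.14876556396484) dial [ 0.54656063 -0.19262049  0.072     ]
flat normal deg 11.990522328392052 0.010515540743426042
flat normal deg 6.695308953092429 0.009704433282144312
red 246.13684210526316 234.89473684210526
red dir 147.77040378352493 0.03336746740877249
red dir 148.81242362179367 0.033726087057266575
tool -y dir 14.77492738226584
```

Call:
{"name": "play_rows", "arguments": {"motion": [[-4.2,0,0,0,1],[-4.2,0,0,0,1],[-4.2,0,0,0,1],[-4.2,0,0,0,1],[-4.2,0,0,0,1],[-4.2,0,0,0,1],[-4.0,0,0,0,1],[0,0,0,7,1]]}}

```text
time_s: 3.0
position: [0.4539, 0.0896, 0.1416]
tool_rot: [-2.369, 2.061, 0.001]
force: [0.5, 0.3, 0.6]
opening: 0.0852
```

Call:
{"name": "play_rows", "arguments": {"motion": [[0,0,0,7,1],[0,0,0,7,1],[0,0,0,0,1]]}}

```text
time_s: 3.3
position: [0.4551, 0.0842, 0.1413]
tool_rot: [2.093, -2.342, 0.001]
force: [-0.6, 0.7, 0.2]
opening: 0.0854
```

```bash
python3 - <<'E'
from h import *
im=ctrl.grab_frame('wrist')[:,:,::-1]; cv2.imwrite('pics/w2.png',im)
s,r=pose();print(s['position'],s['q'],s['time_s']);print(r)
k=proj('wrist',[.4654,.0826,.036]);print(k)
u,v=k.astype(int); cv2.imwrite('pics/w2z.png',cv2.resize(im[max(v-75,0):v+75,u-100:u+100],(800,600),interpolation=cv2.INTER_CUBIC)); print(max(v-75,0),u-100)
E
```

```text
[0.4551765 0.0843954 0.1413274] [-0.09438126  0.26378355 -0.25728664  2.11984523  0.09660974  0.76880896
 -2.09196527] 3.35
[[-1.08263764e-01 -9.94122203e-01  4.96619889e-05]
 [-9.94121930e-01  1.08263697e-01 -7.48927837e-04]
 [ 7.39149201e-04 -1.30451819e-04 -9.99999718e-01]]
[282.53027985 197.20570297]
122 182
```

View pics/w2.png

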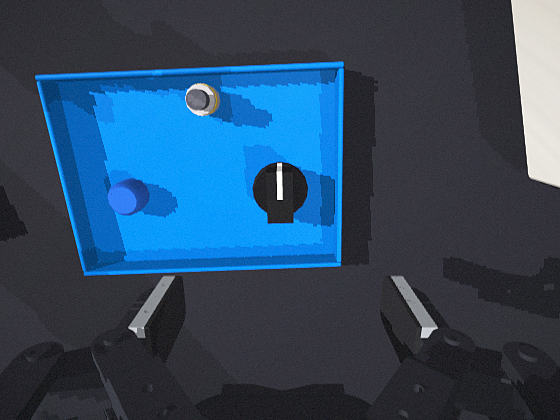

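View pics/w2z.png

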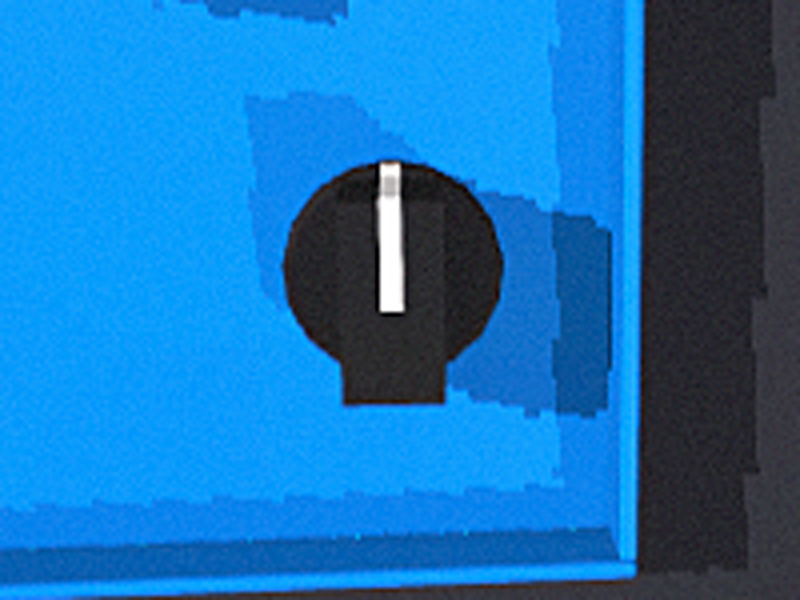

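```bash
python3 - <<'E'
from h import *
s,r=pose()
w=lambda x,y,z=.036:ray('wrist',(182+x/4,122+y/4),z)
rl,rr,fl,fr=w(343,404),w(445,404),w(336,202),w(445,202)
c=(rl+rr+fl+fr)/4; print('top centre',c, np.linalg.norm(rr-rl),np.linalg.norm(fr-fl),np.linalg.norm(fl-rl))
print('line start',w(392,312))
for a,b in((rl,fl),(rr,fr),(w(392,310),w(390,204))): print(np.degrees(np.arctan2((b-a)[1],(b-a)[0])))
print('skirt l/r mid',(w(284,265,.012)+w(502,265,.012))/2, np.linalg.norm(w(284,265,.012)-w(502,265,.012)))
print('wall',w(645,265,.024)-w(392,265,.024))
print('tool -y',np.degrees(np.arctan2(-r[1,1],-r[0,1])))
for cc in (c,np.array([.4654,.0826,.036])): print('shift tool cm',100*(r.T@(cc-s['position'])))
E
```

```text
top centre [0.46471124 0.08453319 0.036     ] 0.01963952036554431 0.020014376271002155 0.039410439591461725
line start [0.46343399 0.08472887 0.036     ]
-5.0335786334947095
-5.578564526360941
-5.225882798173954
skirt l/r mid [0.46653896 0.08433591 0.012     ] 0.04456236643645234
wall [-0.00529091 -0.04914923  0.        ]
tool -y -6.215234995981542
shift tool cm [-0.1247093  -0.94500411 10.53277439]
shift tool cm [ 0.06001622 -1.03440501 10.53292259]
```

Call:
{"name": "play_rows", "arguments": {"motion": [[-0.1,-0.95,2,-1,0.5],[0,0,3,0,0.5],[0,0,3,0,0.5],[0,0,2.5,0,0.5],[0,0,1.3,0,0.5],[0,0,0.9,0,0.5],[0,0,0,0,0.5]], "force": 40}}

```text
time_s: 4.05
position: [0.4645, 0.0855, 0.0138]
tool_rot: [2.118, -2.319, -0.001]
force: [-0.2, -0.1, 0.5]
opening: 0.0423
```

```bash
python3 - <<'E'
from h import *
im=ctrl.grab_frame('wrist')[:,:,::-1]; cv2.imwrite('pics/w3.png',im)
s,r=pose();print(s['position'],s['force'],s['time_s'])
E
```

```text
[0.4649986  0.08569115 0.01453368] [1.07265384 1.14449288 0.20301652] 4.1
```

View pics/w3.png

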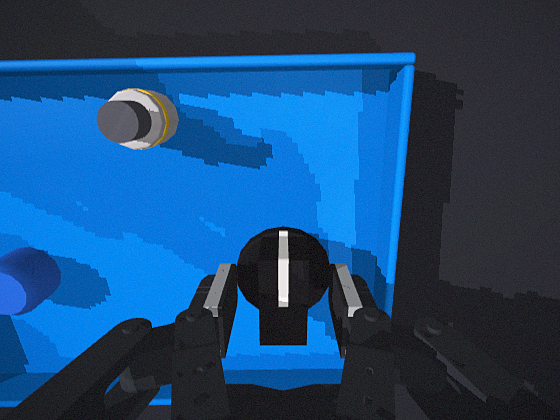

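Call:
{"name": "play_rows", "arguments": {"motion": [[0,0,0,0,0.1],[0,0,0,0,0.1],[0,0,0,0,0.1],[0,0,0,0,0.1],[0,0,0,0,0.1],[0,0,0,0,0.1]], "force": 50}}

```text
time_s: 4.7
position: [0.4657, 0.086, 0.0154]
tool_rot: [-2.117, 2.319, -0.002]
force: [-0.7, 0.2, 7.9]
opening: 0.0192
```

Call:
{"name": "play_rows", "arguments": {"motion": [[0,0,-0.5,0,0.1],[0,0,-3,0,0.1],[0,0,-4,0,0.1],[0,0,-4,0,0.1],[0,0,-3.5,0,0.1],[0,0,0,0,0.1]]}}

```text
time_s: 5.3
position: [0.4677, 0.0867, 0.1693]
tool_rot: [-2.112, 2.315, -0.007]
force: [0.5, -0.2, -0.5]
opening: 0.0192
```

```bash
python3 - <<'E'
from h import *
im=ctrl.grab_frame('wrist')[:,:,::-1]; cv2.imwrite('pics/w4.png',im)
s,r=pose();p=s['position'];print(p,s['force'],s['moment'],s['opening'],s['time_s']);print(r,np.degrees(np.arctan2(-r[1,1],-r[0,1])))
for zz in(.0206,.0246): print(proj('wrist',p-r[:,2]*zz), proj('wrist',p-r[:,2]*zz-r[:,1]*.02))
T=np.array([.5463,-.1928,p[2]]); print('to seat tool cm',100*r.T@(T-p))
u0,v0=190,230; cv2.imwrite('pics/w4z.png',cv2.resize(im[v0:v0+150,u0:u0+200],(800,600),interpolation=cv2.INTER_CUBIC))
E
```

```text
[0.46629715 0.08617291 0.16697052] [-0.30979816 -0.20941718 -1.62707775] [-0.02525001  0.02238603  0.01969289] 0.018800359464039802 5.35
[[-0.09140415 -0.99579773  0.00567061]
 [-0.99581261  0.09141166  0.00107877]
 [-0.0015926  -0.00554826 -0.99998334]] -5.244905115564068
[281.05289416 303.73961306] [281.0624467  259.36189863]
[281.01073472 309.41086956] [281.01855714 263.99983528]
to seat tool cm [ 2.70492148e+01 -1.05168032e+01  1.52717564e-02]
```

View pics/w4z.png

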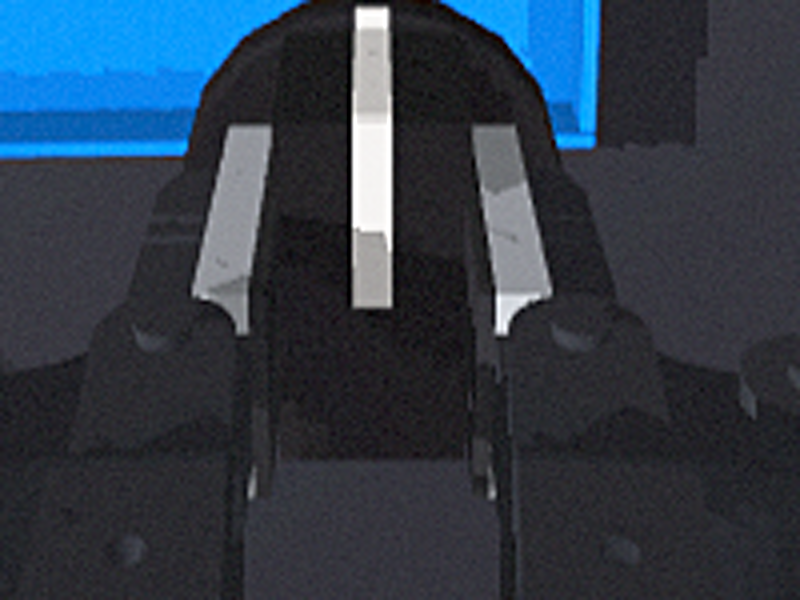

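```bash
python3 - <<'E'
from h import *
s,r=pose();p=s['position']
for zz in(.0195,.0206,.0217):
    w=lambda x,y:ray('wrist',(190+x/4,230+y/4),p[2]+zz)
    f,b,l,k=w(372,125),w(372,460),w(372,306),w(371,230)
    g=lambda q:np.round(1000*r.T@(q-p),1)
    print(zz,g(f),g(b),g((f+b)/2),'line',g(l),np.linalg.norm(f-b)*1e3)
E
```

```text
0.0195 [  0.8 -18.6 -19.4] [  0.8  21.1 -19.6] [  0.8   1.3 -19.5] line [  0.8   2.  -19.5] 39.73006538590543
0.0206 [  0.8 -19.1 -20.5] [  0.8  20.2 -20.7] [  0.8   0.6 -20.6] line [  0.8   1.3 -20.6] 39.37362507131352
0.0217 [  0.8 -19.7 -21.6] [  0.8  19.3 -21.8] [  0.8  -0.2 -21.7] line [  0.8   0.6 -21.7] 39.01718475672166
```

Call:
{"name": "play_rows", "arguments": {"motion": [[3.85,-1.5,0,0,0.1],[3.85,-1.5,0,0,0.1],[3.85,-1.5,0,0,0.1],[3.85,-1.5,0,0,0.1],[3.85,-1.5,0,0,0.1],[3.85,-1.5,0,0,0.1],[3.85,-1.55,0,0,0.1],[0,0,2,-7.5,0.1]]}}

```text
time_s: 6.15
position: [0.5466, -0.1998, 0.145]
tool_rot: [2.257, -2.184, 0.009]
force: [0.2, -0.1, -1.1]
opening: 0.0188
```

Call:
{"name": "play_rows", "arguments": {"motion": [[0,0,1,-7.5,0.1],[0,0,0.5,0,0.1],[0,0,0,0,0.1],[0,0,0,0,0.1]]}}

```text
time_s: 6.55
position: [0.5452, -0.1918, 0.1293]
tool_rot: [2.401, -2.027, -0.0]
force: [-0.0, 1.0, -0.4]
opening: 0.019
```

```bash
cat > look.py <<'E'
from h import *
import sys
im=ctrl.grab_frame('wrist')[:,:,::-1]; cv2.imwrite(f'pics/{sys.argv[1]}.png',im)
u0,v0=180,200; cv2.imwrite(f'pics/{sys.argv[1]}z.png',cv2.resize(im[v0:v0+150,u0:u0+200],(800,600),interpolation=cv2.INTER_CUBIC))
s,r=pose();p=s['position'];print(p,s['force'],s['moment'],s['opening'],s['time_s'],s['q']);print('yaw',np.degrees(np.arctan2(-r[1,1],-r[0,1])),r[:,2])
T=np.array([.5463,-.1928,p[2]]); print('seat in tool mm',1000*r.T@(T-p))
E
python3 look.py w5
```

```text
[ 0.54548536 -0.19191973  0.12966311] [-1.28703506 -0.06623281  0.12770425] [0.0499963  0.04997243 0.02906865] 0.018962568889805236 6.6 [ 0.36756069  0.44246227 -0.17537414  1.87413834  0.10128663  0.83296909
 -1.26112381]
yaw 9.689641061874745 [ 4.96450924e-04 -2.20223870e-04 -9.99999853e-01]
seat in tool mm [ 1.00482668e+00 -6.54855012e-01  5.98284016e-04]
```

View pics/w5.png

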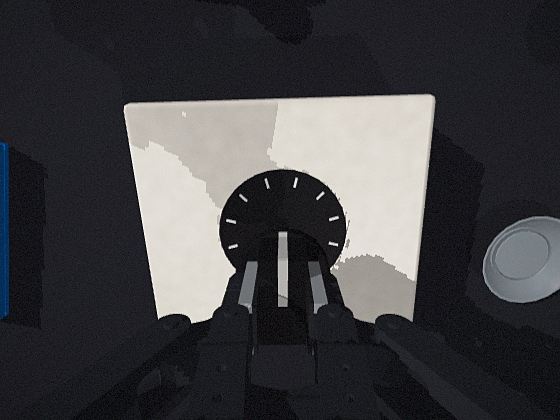

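Call:
{"name": "play_rows", "arguments": {"motion": [[0,-0.12,1,0,0.1],[0,0,1,0,0.1],[0,0,0.6,0,0.1],[0,0,0.2,0,0.1],[0,0,0.1,0,0.1],[0,0,0,0,0.1]]}}

```text
time_s: 7.2
position: [0.5465, -0.192, 0.1003]
tool_rot: [2.402, -2.024, 0.0]
force: [-0.2, 0.4, -0.5]
opening: 0.0192
```

```bash
python3 look.py w6
```

```text
[ 0.54653382 -0.19202619  0.1004538 ] [ 0.54363138  0.52559515 -1.34596678] [-0.00581591 -0.00737066 -0.023991  ] 0.01868911763868881 7.25 [ 0.36288565  0.48327155 -0.1708173   1.89039788  0.11293581  0.77683451
 -1.26972723]
yaw 9.76548023541518 [ 2.80553665e-04 -7.35287189e-05 -9.99999958e-01]
seat in tool mm [ 7.22937609e-01  3.61679264e-01 -8.70104127e-06]
```

Aligned, and the nose should now be inside the bore. I'll go down in small steps and feel for contact.

Call:
{"name": "play_rows", "arguments": {"motion": [[0,0,0.1,0,0.1],[0,0,0.1,0,0.1],[0,0,0.1,0,0.1],[0,0,0.1,0,0.1],[0,0,0,0,0.1]]}}

```text
time_s: 7.75
position: [0.5463, -0.1919, 0.0962]
tool_rot: [2.403, -2.024, -0.0]
force: [1.2, -0.4, -0.5]
opening: 0.0191
```

Call:
{"name": "play_rows", "arguments": {"motion": [[0,0,0.1,0,0.1],[0,0,0,0,0.1]]}}

```text
time_s: 7.95
position: [0.5463, -0.192, 0.0952]
tool_rot: [2.402, -2.024, -0.0]
force: [0.0, -0.2, -1.4]
opening: 0.0186
```

Call:
{"name": "play_rows", "arguments": {"motion": [[0,0,0.1,0,0.1],[0,0,0,0,0.1]]}}

```text
time_s: 8.15
position: [0.5465, -0.192, 0.0942]
tool_rot: [-2.402, 2.024, -0.0]
force: [-0.3, -0.6, -0.5]
opening: 0.0192
```

Call:
{"name": "play_rows", "arguments": {"motion": [[0,0,0.1,0,0.1],[0,0,0,0,0.1]]}}

```text
time_s: 8.35
position: [0.5465, -0.192, 0.0932]
tool_rot: [-2.402, 2.024, -0.0]
force: [0.5, 0.9, -1.1]
opening: 0.0186
```

Call:
{"name": "play_rows", "arguments": {"motion": [[0,0,0.1,0,0.1],[0,0,0,0,0.1]]}}

```text
time_s: 8.55
position: [0.5465, -0.1919, 0.0922]
tool_rot: [-2.403, 2.024, -0.0]
force: [-0.1, 0.5, -0.0]
opening: 0.0191
```

Call:
{"name": "play_rows", "arguments": {"motion": [[0,0,0.1,0,0.1],[0,0,0,0,0.1]]}}

```text
time_s: 8.75
position: [0.5465, -0.1919, 0.0912]
tool_rot: [-2.402, 2.024, -0.0]
force: [1.8, 0.8, -0.5]
opening: 0.019
```

Call:
{"name": "play_rows", "arguments": {"motion": [[0,0,0.1,0,0.1],[0,0,0,0,0.1]]}}

```text
time_s: 8.95
position: [0.5465, -0.1918, 0.0903]
tool_rot: [-2.403, 2.024, 0.0]
force: [0.1, 0.5, -0.1]
opening: 0.0185
```

Call:
{"name": "play_rows", "arguments": {"motion": [[0,0,0.1,0,0.1],[0,0,0,0,0.1]]}}

```text
time_s: 9.15
position: [0.5465, -0.1917, 0.0894]
tool_rot: [-2.403, 2.024, 0.0]
force: [0.7, 0.9, 1.8]
opening: 0.0188
```

Contact starts at TCP z 0.089, which is where the catch should be, so the flats are in line. From here I press in half-millimetre steps.

Call:
{"name": "play_rows", "arguments": {"motion": [[0,0,0.05,0,0.1],[0,0,0,0,0.1]]}}

```text
time_s: 9.35
position: [0.5465, -0.1919, 0.0889]
tool_rot: [-2.402, 2.024, -0.0]
force: [0.6, 1.2, 1.7]
opening: 0.019
```

Call:
{"name": "play_rows", "arguments": {"motion": [[0,0,0.05,0,0.1],[0,0,0,0,0.1]]}}

```text
time_s: 9.55
position: [0.5465, -0.192, 0.0883]
tool_rot: [-2.402, 2.024, -0.0]
force: [-0.2, 0.9, 0.9]
opening: 0.0191
```

Call:
{"name": "play_rows", "arguments": {"motion": [[0,0,0.05,0,0.1],[0,0,0,0,0.1]]}}

```text
time_s: 9.75
position: [0.5465, -0.1919, 0.0877]
tool_rot: [-2.403, 2.024, -0.0]
force: [-0.0, 0.8, 1.3]
opening: 0.0191
```

Call:
{"name": "play_rows", "arguments": {"motion": [[0,0,0.05,0,0.1],[0,0,0,0,0.1]]}}

```text
time_s: 9.95
position: [0.5464, -0.192, 0.0872]
tool_rot: [-2.402, 2.024, 0.0]
force: [1.0, 0.2, -1.1]
opening: 0.0193
```

Call:
{"name": "play_rows", "arguments": {"motion": [[0,0,0.05,0,0.1],[0,0,0,0,0.1]]}}

```text
time_s: 10.15
position: [0.5464, -0.1919, 0.0867]
tool_rot: [-2.402, 2.024, -0.0]
force: [1.8, 1.1, -1.0]
opening: 0.0188
```

```bash
python3 look.py w7
```

```text
[ 0.54644713 -0.19191619  0.08670713] [ 1.41703418  1.33007199 -0.84011387] [ 0.23573342 -0.3122881  -0.01832491] 0.01913777645451831 10.2 [ 0.36037929  0.50251936 -0.1681393   1.89824252  0.11838928  0.75023209
 -1.27433033]
yaw 9.771715209438213 [ 8.62046378e-05  5.35754161e-05 -9.99999995e-01]
seat in tool mm [ 8.46013496e-01  2.94996963e-01 -6.00335484e-05]
```

View pics/w7z.png

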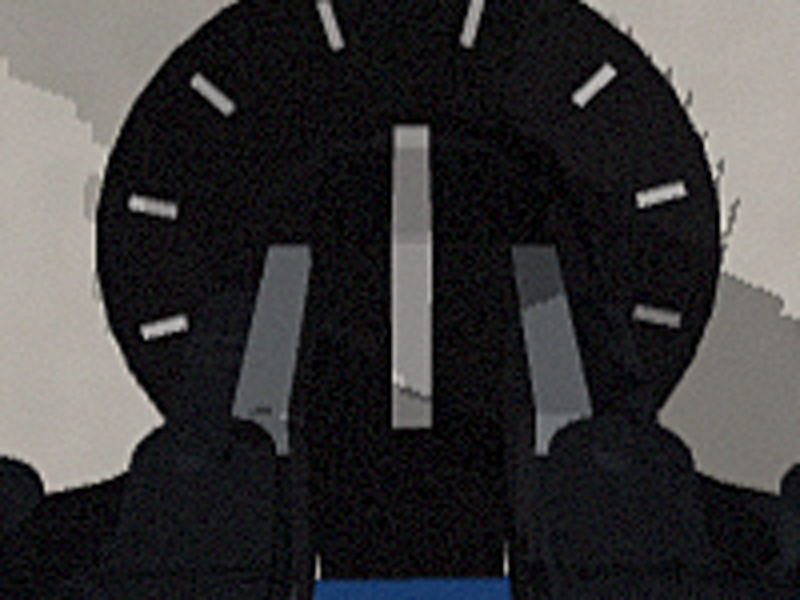

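Call:
{"name": "play_rows", "arguments": {"motion": [[0,0,0.05,0,0.1],[0,0,0,0,0.1]]}}

```text
time_s: 10.4
position: [0.5464, -0.1919, 0.0862]
tool_rot: [-2.403, 2.024, -0.0]
force: [1.9, 1.5, -1.7]
opening: 0.0189
```

Call:
{"name": "play_rows", "arguments": {"motion": [[0,0,0.05,0,0.1],[0,0,0,0,0.1]]}}

```text
time_s: 10.6
position: [0.5464, -0.1919, 0.0856]
tool_rot: [-2.403, 2.024, 0.0]
force: [1.4, 0.2, -2.7]
opening: 0.0191
```

Call:
{"name": "play_rows", "arguments": {"motion": [[0,0,0.05,0,0.1],[0,0,0,0,0.1]]}}

```text
time_s: 10.8
position: [0.5464, -0.1919, 0.0851]
tool_rot: [-2.402, 2.024, 0.0]
force: [2.2, 1.0, -3.0]
opening: 0.0192
```

Call:
{"name": "play_rows", "arguments": {"motion": [[0,0,0.05,0,0.1],[0,0,0,0,0.1]]}}

```text
time_s: 11.0
position: [0.5464, -0.1918, 0.0847]
tool_rot: [-2.403, 2.024, 0.0]
force: [2.6, 1.3, -2.9]
opening: 0.0192
```

Call:
{"name": "play_rows", "arguments": {"motion": [[0,0,0.05,0,0.1],[0,0,0,0,0.1]]}}

```text
time_s: 11.2
position: [0.5464, -0.1919, 0.0843]
tool_rot: [-2.403, 2.024, 0.0]
force: [1.7, 1.1, -1.9]
opening: 0.0188
```

```bash
python3 look.py w8
```

```text
[ 0.54640255 -0.19187135  0.08427467] [ 2.2344662   1.83235352 -2.90487797] [ 0.40935002 -0.46206109 -0.05884446] 0.01904559520170798 11.25 [ 0.35989175  0.50596394 -0.16763902  1.89958298  0.11934862  0.74560231
 -1.27515138]
yaw 9.773985377964255 [-1.68187199e-05  9.66739901e-05 -9.99999995e-01]
seat in tool mm [ 8.97764149e-01  2.58710397e-01 -8.80517900e-05]
```

View pics/w8z.png

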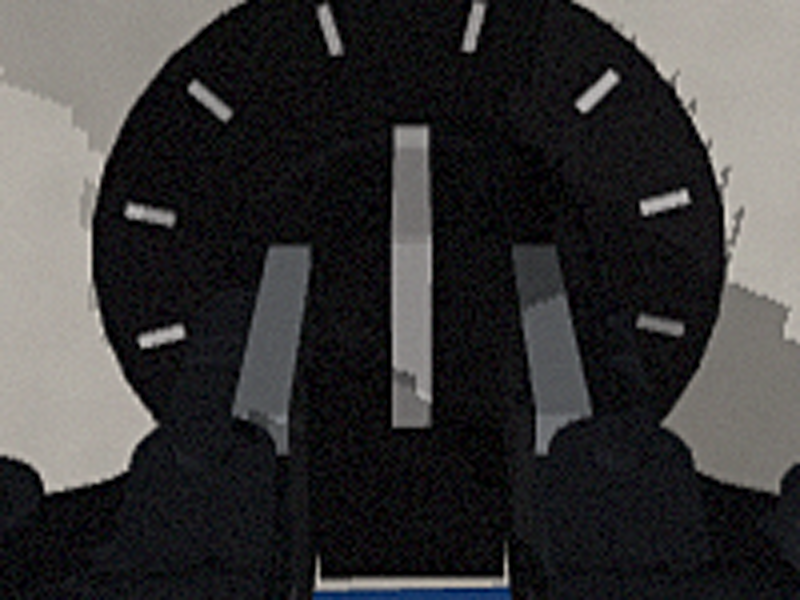

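Call:
{"name": "play_rows", "arguments": {"motion": [[0,0,0.05,0,0.1],[0,0,0,0,0.1]]}}

```text
time_s: 11.45
position: [0.5464, -0.1921, 0.0838]
tool_rot: [-2.402, 2.024, -0.0]
force: [1.7, 0.6, -1.5]
opening: 0.019
```

Call:
{"name": "play_rows", "arguments": {"motion": [[0,0,0.05,0,0.1],[0,0,0,0,0.1]]}}

```text
time_s: 11.65
position: [0.5465, -0.1922, 0.0835]
tool_rot: [2.402, -2.024, 0.0]
force: [1.5, 1.6, 1.5]
opening: 0.0195
```

Call:
{"name": "play_rows", "arguments": {"motion": [[0,0,0.05,0,0.1],[0,0,0,0,0.1]]}}

```text
time_s: 11.85
position: [0.5465, -0.1921, 0.0835]
tool_rot: [2.402, -2.024, 0.001]
force: [-0.3, 2.8, 5.0]
opening: 0.0191
```

Call:
{"name": "play_rows", "arguments": {"motion": [[0,0,0.05,0,0.1],[0,0,0,0,0.1]]}}

```text
time_s: 12.05
position: [0.5465, -0.1921, 0.0835]
tool_rot: [2.402, -2.024, 0.001]
force: [-2.7, 2.4, 10.5]
opening: 0.0187
```

Call:
{"name": "play_rows", "arguments": {"motion": [[0,0,0.05,0,0.1],[0,0,0,0,0.1]]}}

```text
time_s: 12.25
position: [0.5465, -0.1922, 0.0835]
tool_rot: [2.402, -2.024, 0.001]
force: [-4.8, 3.6, 14.1]
opening: 0.0188
```

```bash
python3 look.py w9
```

```text
[ 0.54650956 -0.19211401  0.08345487] [-4.20597641  3.76742908 14.05029197] [ 0.63979982  0.83951885 -0.01205558] 0.019148371177016246 12.3 [ 0.35951118  0.50711752 -0.16706621  1.90002367  0.12021943  0.74354641
 -1.27599969]
yaw 9.757238962892341 [ 3.42741552e-04 -5.05919412e-04 -9.99999813e-01]
seat in tool mm [6.40550727e-01 3.22784875e-01 2.75230404e-04]
```

View pics/w9z.png

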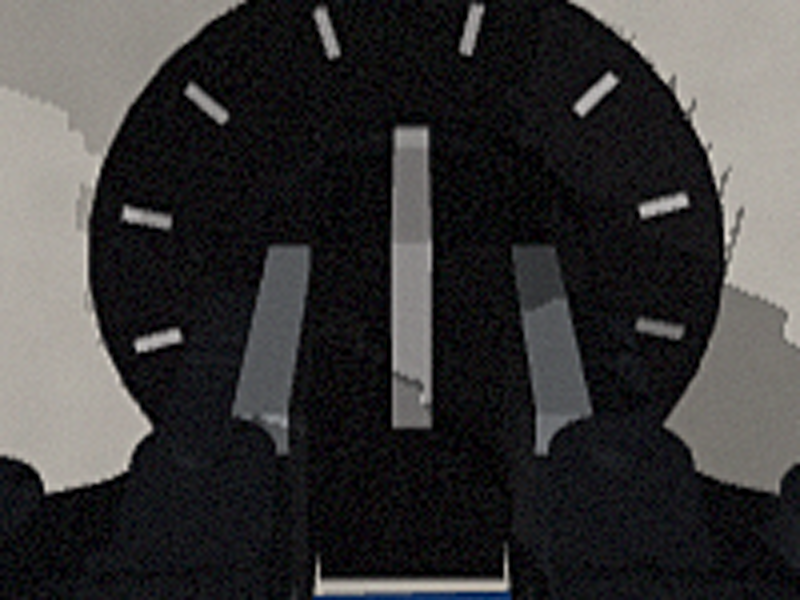

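The tool doesn't move at all under an extra 12 N. If the load were on the sprung spindle it would have sunk about 1 mm, so the knob is sitting on the fixed plate. I'll ease off the press, then turn counter-clockwise.

Call:
{"name": "play_rows", "arguments": {"motion": [[0,0,-0.15,0,0.1],[0,0,0,-6,0.1],[0,0,0,-6,0.1],[0,0,0,-6,0.1],[0,0,0,-6,0.1],[0,0,0,-6,0.1],[0,0,0,0,0.1]]}}

```text
time_s: 13.0
position: [0.5473, -0.191, 0.0836]
tool_rot: [-2.845, 1.329, -0.002]
force: [2.6, 3.9, 1.6]
opening: 0.0189
```

```bash
python3 look.py w10
```

```text
[ 0.54726849 -0.19102779  0.0835237 ] [3.3793959  5.0824668  0.63928533] [ 1.03733771 -0.61147929 -0.04475928] 0.018876945084692322 13.05 [ 0.45911213  0.51927806 -0.29775323  1.89238017  0.21093811  0.75893075
 -0.83191539]
yaw 39.76773930755309 [ 0.0016105   0.00122734 -0.99999795]
seat in tool mm [ 0.74267417  1.87806405 -0.00373486]
```

View pics/w10.png

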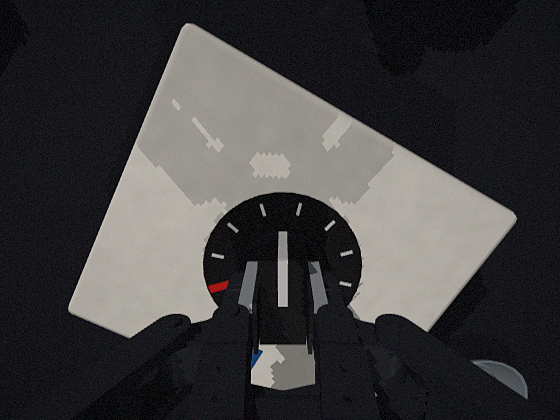

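Call:
{"name": "play_rows", "arguments": {"motion": [[-0.03,-0.13,0,0,0.1],[0,0,0,-6,0.1],[0,0,0,-6,0.1],[0,0,0,-6,0.1],[0,0,0,-6,0.1],[0,0,0,0,0.1]]}}

```text
time_s: 13.65
position: [0.5469, -0.1905, 0.0835]
tool_rot: [-3.06, 0.71, 0.001]
force: [-0.3, 4.2, 5.2]
opening: 0.019
```

```bash
python3 look.py w11
```

```text
[ 0.54691909 -0.19057006  0.08346639] [-0.30291985  4.50120145  4.91341671] [ 0.8622243   0.05864212 -0.05011404] 0.018665172030171675 13.7 [ 0.53433351  0.53349697 -0.39842353  1.88665929  0.28466295  0.77767744
 -0.47743342]
yaw 63.73808969114792 [-6.50307742e-04  3.91077854e-04 -9.99999712e-01]
seat in tool mm [ 4.31504548e-01  2.27370151e+00 -4.69481144e-04]
```

Call:
{"name": "play_rows", "arguments": {"motion": [[-0.05,-0.09,-0.02,-6,0.1],[0,0,0,-6,0.1],[0,0,0,-6,0.1],[0,0,0,-6,0.1],[0,0,0,-6,0.1],[0,0,0,-6,0.1],[0,0,0,0,0.1]]}}

```text
time_s: 14.4
position: [0.5462, -0.1903, 0.0835]
tool_rot: [3.13, 0.269, -0.003]
force: [-1.9, 2.3, 7.2]
opening: 0.0189
```

```bash
python3 look.py w12
```

```text
[ 0.54617915 -0.19034243  0.08349161] [-1.78002152  2.22324727  5.05138193] [ 0.61889467  0.42080865 -0.01923237] 0.01918178942123995 14.45 [ 0.64543622  0.56184621 -0.54812724  1.88003625  0.39436237  0.81031153
  0.05798269]
yaw 99.70116022702351 [-1.90896943e-03 -4.75614276e-04 -9.99998065e-01]
seat in tool mm [-2.94995914e-01  2.44278952e+00  9.38147424e-04]
```

View pics/w12.png

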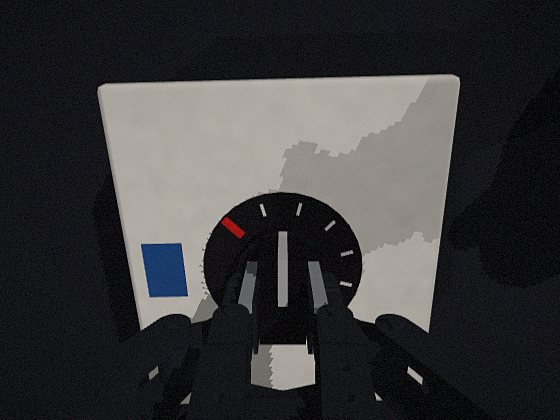

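Call:
{"name": "play_rows", "arguments": {"motion": [[-0.04,-0.05,-0.03,-6,0.1],[0,0,0,-6,0.1],[0,0,0,-6,0.1],[-0.03,0,0,-6,0.1],[0,0,0,-6,0.1],[0,0,0,-6,0.1],[0,0,0,-6,0.1],[0,0,0,0,0.1]]}}

```text
time_s: 15.25
position: [0.5453, -0.1907, 0.0835]
tool_rot: [2.826, 1.372, -0.004]
force: [-1.8, 0.6, 4.1]
opening: 0.019
```

```bash
python3 look.py w13
```

```text
[ 0.54533585 -0.1907192   0.08351699] [-2.39633686  1.56182305  4.67772195] [ 0.00369043  0.47584675 -0.02887505] 0.019119300937633 15.3 [ 0.76852076  0.60783049 -0.71878782  1.87352678  0.52177693  0.85892072
  0.68703202]
yaw 141.6467614115118 [-0.00209646 -0.00114202 -0.99999715]
seat in tool mm [-1.03350326e+00  2.04723440e+00  3.55010506e-04]
```

View pics/w13.png

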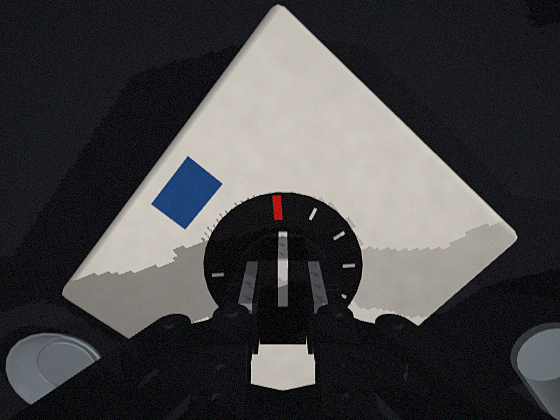

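The red mark is at (278,208) and the pointer at column 283, so about 5° remain. I'll take small steps and watch for the stop torque.

Call:
{"name": "play_rows", "arguments": {"motion": [[-0.03,0,0,-2,0.1],[0,0,0,-2,0.1],[0,0,0,-1,0.1],[0,0,0,0,0.1]]}}

```text
time_s: 15.7
position: [0.5453, -0.1908, 0.0835]
tool_rot: [2.765, 1.491, -0.003]
force: [-3.5, -1.6, 4.1]
opening: 0.0189
```

```bash
python3 look.py w14
```

```text
[ 0.54528718 -0.19080315  0.08349815] [-2.80493619 -2.12277945  4.09154454] [-0.38264994  0.71107104 -0.11233474] 0.01899136370664817 15.75 [ 0.782416    0.61424405 -0.73853207  1.87288823  0.53680549  0.86525547
  0.7626035 ]
yaw 146.65476040599168 [-0.00184828 -0.00117053 -0.99999761]
seat in tool mm [-1.11138773e+00  1.94371424e+00  4.65386933e-04]
```

View pics/w14.png

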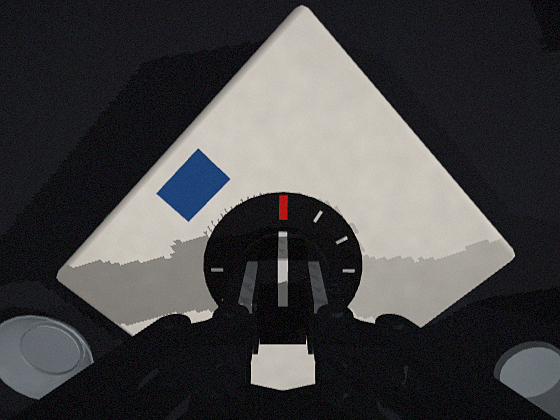

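The pointer is in line with the red mark, and the stop torque has appeared. Releasing.

Call:
{"name": "play_rows", "arguments": {"motion": [[0,0,-0.05,0,0.5],[0,0,0,0,0.5],[0,0,0,0,0.5],[0,0,0,0,0.5],[0,0,0,0,0.5]]}}

```text
time_s: 16.25
position: [0.5463, -0.1897, 0.0843]
tool_rot: [2.764, 1.494, 0.0]
force: [-0.4, -0.4, 0.2]
opening: 0.0428
```

Call:
{"name": "play_rows", "arguments": {"motion": [[0,0,-1,0,0.5],[0,0,-3,0,0.5],[0,0,-4,0,0.5],[0,0,-3,0,0.5],[0,1,0,0,0.5],[0,0,0,0,0.5],[0,0,0,0,0.5]]}}

```text
time_s: 16.95
position: [0.5539, -0.1954, 0.1935]
tool_rot: [-2.763, -1.493, 0.002]
force: [-0.3, -0.3, -0.5]
opening: 0.0426
```

```bash
python3 look.py w15; python3 - <<'E'
from h import *
im=ctrl.grab_frame('top')[:,:,::-1]; s=ctrl.grab_frame('scene')[:,:,::-1]
cv2.imwrite('pics/fin.png',np.hstack([cv2.resize(im[195:265,300:370],(400,400),interpolation=cv2.INTER_CUBIC),cv2.resize(s[140:220,225:305],(400,400),interpolation=cv2.INTER_CUBIC)]))
E
```

```text
[ 0.55363835 -0.19512616  0.19316997] [ 0.44617161  0.16498633 -0.41194043] [ 0.07068138 -0.00879109 -0.00414283] 0.042883078211402005 17.0 [ 0.84863936  0.49809066 -0.82018122  1.76684739  0.41138907  1.059873
  0.87299954]
yaw 146.7698016105024 [-2.13882738e-03  7.86417661e-04 -9.99997403e-01]
seat in tool mm [-2.07566614 -7.41308081  0.01752481]
```

View pics/w15.png

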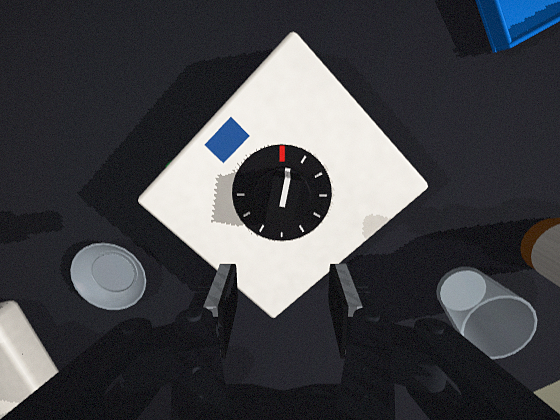

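View pics/fin.png

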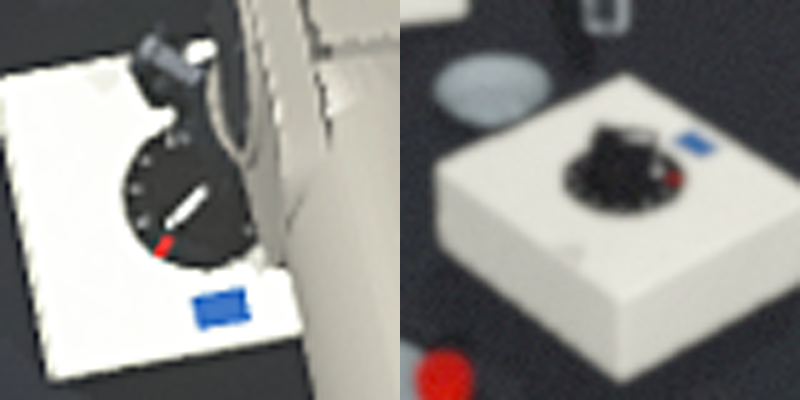

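```bash
python3 - <<'E'
from h import *
im=cv2.imread('pics/w15.png'); cv2.imwrite('pics/w15z.png',cv2.resize(im[135:245,220:345],(800,704)[:2] if 0 else (680,598),interpolation=cv2.INTER_CUBIC))
E
```

```text
(no output)
```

View pics/w15z.png

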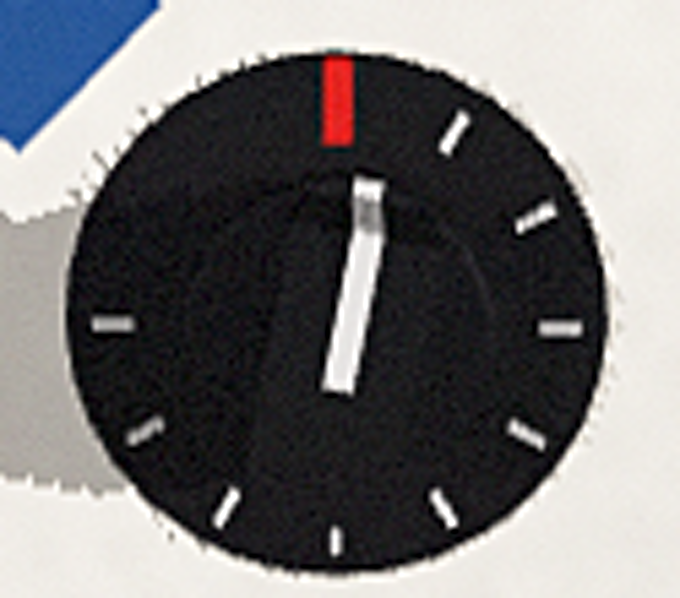

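The pointer now stands about 12° clockwise of the mark. The bore has play on the spindle, so the spindle hadn't reached its stop yet. I'll work out the regrasp and turn it further.

```bash
python3 - <<'E'
from h import *
s,r=pose();p=s['position']
w=lambda x,y,z:ray('wrist',(220+x*125/680,135+y*110/598),z)
l,ti=w(338,390,.104),w(370,237,.104); d=ti-l; print('line',l,ti,np.linalg.norm(d),np.degrees(np.arctan2(d[1],d[0])))
e=ti-d/np.linalg.norm(d)*.02; print('knob centre',e)
# dial centre
c=w((68+606)/2,(52+575)/2,.074); print('dial',c)
m=w(338,100,.074); q=m-c; print('mark',np.degrees(np.arctan2(q[1],q[0])),np.linalg.norm(q), 'tip-mark',np.linalg.norm((ti-m)[:2]))
print('avg axis',(c[:2]+np.array([.5463,-.1928]))/2)
for a in((c[:2]+np.array([.5463,-.1928]))/2,c[:2]): print(1000*r.T@np.array([*(a-p[:2]),0]))
E
```

```text
line [ 0.54604846 -0.19099832  0.104     ] [ 0.53125471 -0.17648506  0.104     ] 0.02072413253440394 135.54834942279246
knob centre [ 0.54553154 -0.1904912   0.104     ]
dial [ 0.54388015 -0.18980614  0.074     ]
mark 146.58350963603723 0.03090337096352565 tip-mark 0.013678646883108008
avg axis [ 0.54509008 -0.19130307]
[-1.6562448  -9.22678839  0.02079234]
[ -1.06646263 -11.05896069   0.02450226]
```

Call:
{"name": "play_rows", "arguments": {"motion": [[-0.15,-0.93,0,0,0.5],[0,0,3,5.5,0.5],[0,0,3,5.5,0.5],[0,0,3,0,0.5],[0,0,1.2,0,0.5],[0,0,0.6,0,0.5],[0,0,0,0,0.5]]}}

```text
time_s: 17.8
position: [0.5459, -0.1912, 0.0863]
tool_rot: [-2.894, -1.222, 0.0]
force: [-0.2, -0.8, 0.3]
opening: 0.0427
```

```bash
python3 look.py w16
```

```text
[ 0.54648554 -0.1913544   0.08708984] [ 0.13676578 -0.65998656  0.66249868] [ 0.03580486 -0.06532427  0.00360626] 0.042671706300649224 17.85 [ 0.76067177  0.59842546 -0.70506017  1.87115743  0.5040259   0.85662714
  0.60059842]
yaw 135.78037879835043 [ 9.68274588e-04  2.05220108e-05 -9.99999531e-01]
seat in tool mm [-1.16541883e+00  8.75211779e-01 -2.09316083e-04]
```

View pics/w16.png

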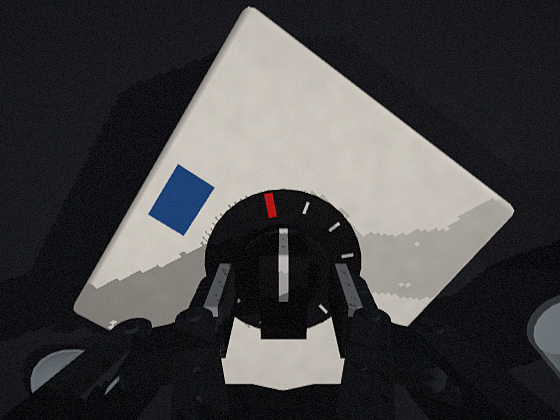

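Call:
{"name": "play_rows", "arguments": {"motion": [[0,0,0.2,0,0.1],[0,0,0,0,0.1],[0,0,0,0,0.1],[0,0,0,0,0.1],[0,0,0,0,0.1],[0,0,0,-4,0.1],[0,0,0,-4,0.1],[0,0,0,-4,0.1]]}}

```text
time_s: 18.65
position: [0.5465, -0.1915, 0.0854]
tool_rot: [2.748, 1.52, 0.001]
force: [-1.7, 0.9, 5.7]
opening: 0.019
```

```bash
python3 look.py w17
```

```text
[ 0.54648923 -0.19156811  0.08536721] [-2.26297529 -0.03154519  8.31562224] [ 0.10825806  0.4397964  -0.09498703] 0.019360180930459433 18.7 [ 0.7932925   0.61676052 -0.75239354  1.86993483  0.54392231  0.8703645
  0.78413487]
yaw 148.11100435451718 [ 9.90643486e-04 -5.70183390e-04 -9.99999347e-01]
seat in tool mm [-1.14593003e+00  4.90108761e-01  5.14946244e-04]
```

View pics/w17.png

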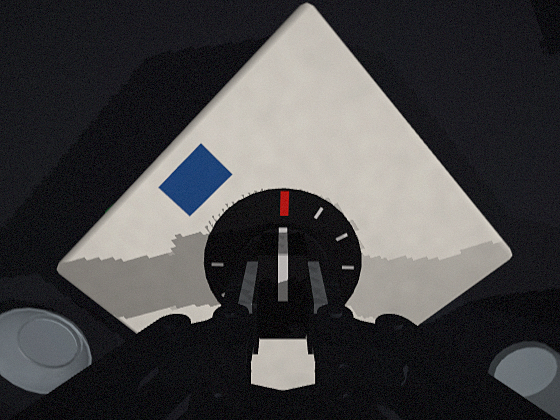

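Call:
{"name": "play_rows", "arguments": {"motion": [[0,0,0.05,-2,0.1],[0,0,0,0,0.1]]}}

```text
time_s: 18.9
position: [0.5465, -0.1916, 0.0854]
tool_rot: [2.722, 1.565, 0.001]
force: [-3.8, 0.6, 12.3]
opening: 0.0186
```

```bash
python3 look.py w18; python3 - <<'E'
import cv2,numpy as np
a=[cv2.imread(f'pics/{n}.png')[220:370,215:350] for n in('w14','w18')]
a=[np.clip(x.astype(float)*2.5,0,255).astype(np.uint8) for x in a]
cv2.imwrite('pics/cmp.png',np.hstack([cv2.resize(x,None,fx=2.9,fy=3.9) for x in a]))
E
```

```text
[ 0.54653219 -0.19152664  0.08534161] [-3.56022207  0.15292634 11.42634545] [ 0.05921038  0.76047228 -0.00701036] 0.019088625225381167 18.95 [ 0.79762987  0.61910257 -0.75912735  1.86970939  0.54953862  0.87273203
  0.80839725]
yaw 149.76877516091628 [ 1.02937617e-03 -9.22796258e-04 -9.99999044e-01]
seat in tool mm [-1.21709412e+00  4.40512438e-01  9.36042375e-04]
```

View pics/cmp.png

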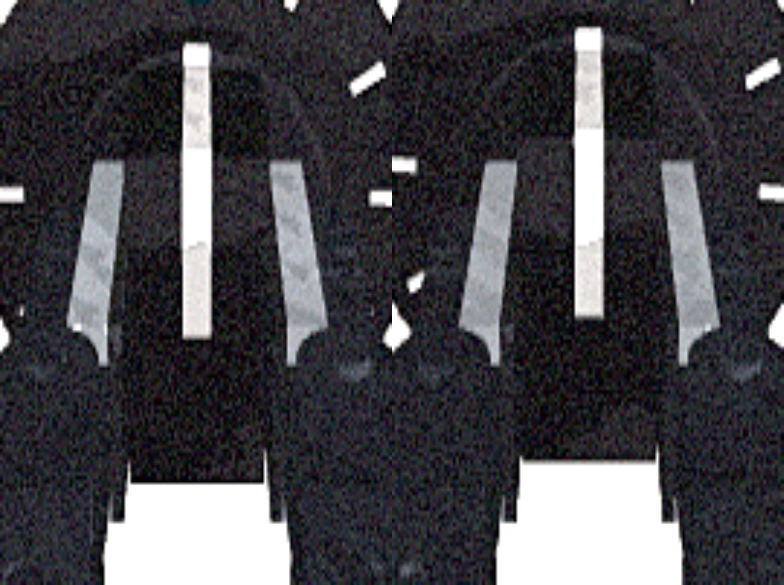

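Call:
{"name": "play_rows", "arguments": {"motion": [[0,0,-0.1,0,0.1],[0,0,0,-2,0.1],[0,0,0,0,0.1]]}}

```text
time_s: 19.25
position: [0.5464, -0.1916, 0.0854]
tool_rot: [2.695, 1.612, 0.001]
force: [-0.4, 0.4, 5.9]
opening: 0.0188
```

```bash
python3 -c "
from h import *
s,r=pose();print(s['position'],s['force'],s['moment'],np.degrees(np.arctan2(-r[1,1],-r[0,1])))"
```

```text
[ 0.54641927 -0.19157391  0.08539756] [-0.36663252  0.37220929  5.89995096] [ 0.05269335  0.1704228  -0.03489605] 151.77723833704673
```

Call:
{"name": "play_rows", "arguments": {"motion": [[0,0,0,-2,0.1],[0,0,0,0,0.1]]}}

```text
time_s: 19.45
position: [0.5464, -0.1916, 0.0854]
tool_rot: [2.667, 1.659, 0.001]
force: [-0.1, 0.9, 6.5]
opening: 0.019
```

```bash
python3 -c "
from h import *
s,r=pose();print(s['position'],s['force'],s['moment'],np.degrees(np.arctan2(-r[1,1],-r[0,1])))"; python3 look.py w19
```

```text
[ 0.54644758 -0.19157463  0.08542068] [-0.11052916  0.87003186  6.53008405] [ 0.01081678  0.20072572 -0.01107343] 153.7614904347044
[ 0.5464559  -0.19157502  0.0854015 ] [-1.30227989  0.66854046  4.74647646] [-0.03104053  0.19204562 -0.04036214] 0.01906134374229213 19.5 [ 0.80876392  0.62462524 -0.77488933  1.868922    0.56066633  0.878478
  0.8689493 ]
yaw 153.7236976509206 [ 9.56240199e-04 -3.33581451e-04 -9.99999487e-01]
seat in tool mm [-1.16741807e+00  4.02512585e-01  2.59557431e-04]
```

View pics/w19.png

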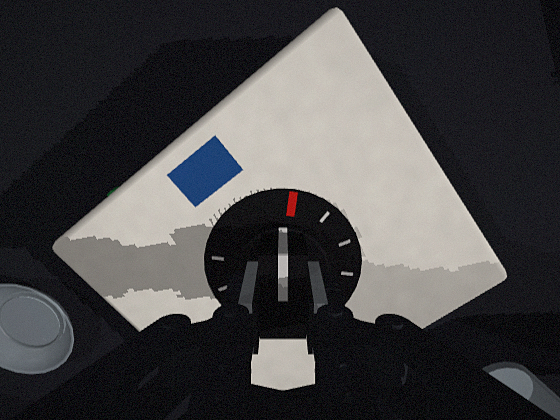

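Call:
{"name": "play_rows", "arguments": {"motion": [[0,0,0,-2,0.1],[0,0,0,0,0.1]]}}

```text
time_s: 19.7
position: [0.5465, -0.1916, 0.0854]
tool_rot: [2.638, 1.705, 0.001]
force: [-1.5, -0.4, 5.8]
opening: 0.0187
```

```bash
python3 -c "
from h import *
s,r=pose();print(s['position'],s['force'],s['moment'],np.degrees(np.arctan2(-r[1,1],-r[0,1])),s['joint_torque'][6])"
```

```text
[ 0.54645138 -0.19156523  0.08540579] [-1.54124139 -0.41811475  5.75347183] [ 0.01842517  0.21302302 -0.02268594] 155.76088795442882 0.28950802981853485
```

Call:
{"name": "play_rows", "arguments": {"motion": [[0,0,0,-2,0.1],[0,0,0,0,0.1]]}}

```text
time_s: 19.9
position: [0.5464, -0.1915, 0.0854]
tool_rot: [2.608, 1.751, 0.001]
force: [-2.0, -0.3, 6.1]
opening: 0.0188
```

```bash
python3 -c "
from h import *
s,r=pose();print(s['position'],s['force'],s['moment'],np.degrees(np.arctan2(-r[1,1],-r[0,1])),s['joint_torque'][6])"; python3 look.py w20
```

```text
[ 0.54644498 -0.19152567  0.08539026] [-2.02296253 -0.30943946  6.07668136] [ 0.02271131  0.14575583 -0.03476063] 157.76299710643138 0.29022496193647385
[ 0.54642912 -0.19154699  0.08537621] [-0.33698129 -0.64564052  5.89261935] [ 0.096737    0.2014352  -0.03396662] 0.01880092340387228 19.95 [ 0.8193791   0.63039198 -0.79064198  1.86828119  0.57266646  0.88434201
  0.92927338]
yaw 157.723953842698 [ 8.88674044e-04 -2.84278192e-04 -9.99999565e-01]
seat in tool mm [-1.20844289e+00  3.55492349e-01  2.41456213e-04]
```

View pics/w20.png

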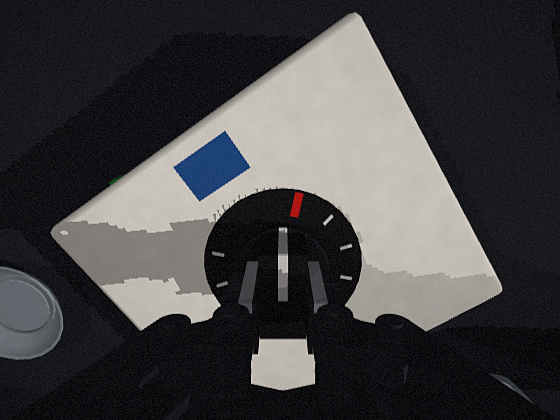

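Call:
{"name": "play_rows", "arguments": {"motion": [[0,0,0,-2,0.1],[0,0,0,-2,0.1]]}}

```text
time_s: 20.15
position: [0.5465, -0.1915, 0.0854]
tool_rot: [2.544, 1.841, 0.001]
force: [-0.2, 0.2, 5.6]
opening: 0.0192
```

```bash
python3 -c "
from h import *
s,r=pose();print(s['position'],s['force'],s['moment'],np.degrees(np.arctan2(-r[1,1],-r[0,1])),s['joint_torque'][6])"; python3 look.py w21
```

```text
[ 0.54645906 -0.19153986  0.0854087 ] [-0.15191939  0.19285477  5.56607313] [ 0.04144414  0.16198177 -0.13438403] 161.7786782311222 -0.2744738571345806
[ 0.54642892 -0.19151709  0.08538217] [-1.14163056 -0.31283822  6.44143781] [ 0.00502157  0.20597861 -0.09423732] 0.018911874499887935 20.2 [ 0.83017145  0.63646292 -0.80683995  1.86758355  0.58504193  0.89058398
  0.99219997]
yaw 161.8892136193553 [ 8.45388024e-04 -2.71251568e-04 -9.99999606e-01]
seat in tool mm [-1.25942286e+00  2.76269652e-01  2.39006828e-04]
```

```bash
python3 - <<'E'
import cv2
im=cv2.imread('pics/w21.png'); cv2.imwrite('pics/w21z.png',cv2.resize(im[180:350,190:375],(800,600)[:2],interpolation=cv2.INTER_CUBIC))
E
```

```text
(no output)
```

View pics/w21z.png

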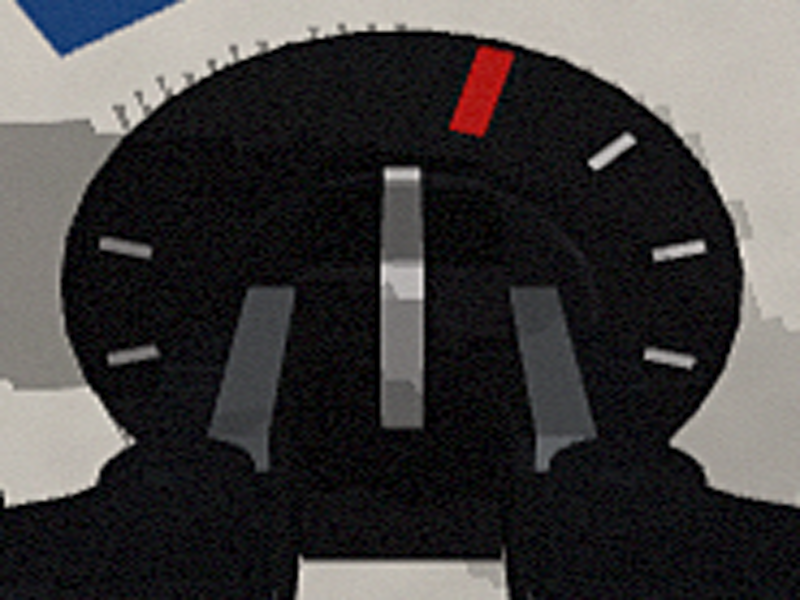

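Call:
{"name": "play_rows", "arguments": {"motion": [[0,0,0,0,0.1]]}}

```text
time_s: 20.3
position: [0.5464, -0.1915, 0.0854]
tool_rot: [2.545, 1.84, 0.001]
force: [-0.7, 0.0, 5.7]
opening: 0.0186
```

```bash
cat > m.py <<'E'
from h import *
s,r=pose();print(s['time_s'],s['position'],s['force'],s['moment'],np.degrees(np.arctan2(-r[1,1],-r[0,1])),s['joint_torque'][6])
E
python3 m.py
```

```text
20.3 [ 0.54642225 -0.19154742  0.08538744] [-0.68088617  0.04587954  5.68103562] [ 0.00616707  0.20067155 -0.05175535] 161.72459780846603 0.12748909648507833
```

Call:
{"name": "play_rows", "arguments": {"motion": [[0,0,0,-2,0.1],[0,0,0,0,0.1]]}}

```text
time_s: 20.5
position: [0.5464, -0.1916, 0.0854]
tool_rot: [2.512, 1.885, 0.001]
force: [-1.3, 0.2, 6.8]
opening: 0.0189
```

```bash
python3 m.py
```

```text
20.5 [ 0.54641954 -0.1915699   0.08539774] [-1.26536044  0.16666012  6.84130322] [ 0.00145533  0.20477039 -0.03259637] 163.7585765551705 0.2898648474365473
```

Call:
{"name": "play_rows", "arguments": {"motion": [[0,0,0,-3,0.1],[0,0,0,0,0.1]]}}

```text
time_s: 20.7
position: [0.5464, -0.1915, 0.0854]
tool_rot: [2.462, 1.951, 0.001]
force: [-1.1, 0.2, 5.9]
opening: 0.0189
```

```bash
python3 m.py
```

```text
20.7 [ 0.54642702 -0.19153613  0.08538961] [-1.07035023  0.15967137  5.9382614 ] [ 0.04234927  0.15784787 -0.06419579] 166.7878645250198 0.41218659840524197
```

Call:
{"name": "play_rows", "arguments": {"motion": [[0,0,-0.05,0,0.5],[0,0,0,0,0.5],[0,0,0,0,0.5],[0,0,0,0,0.5]]}}

```text
time_s: 21.1
position: [0.5458, -0.1915, 0.0851]
tool_rot: [-2.463, -1.95, 0.0]
force: [-0.6, 0.5, -0.7]
opening: 0.0426
```

```bash
python3 look.py w22
```

```text
[ 0.54585455 -0.19148591  0.08513713] [0.6843131  0.36793787 0.92680065] [-0.03214398  0.03435722  0.04857574] 0.04267562144169359 21.15 [ 0.84297376  0.64392297 -0.82569989  1.86733653  0.59919468  0.89850014
  1.06619448]
yaw 166.76303172511885 [-2.78748810e-04  4.61571786e-05 -9.99999960e-01]
seat in tool mm [-1.17717657e+00  7.34513516e-01 -1.84823236e-04]
```

View pics/w22.png

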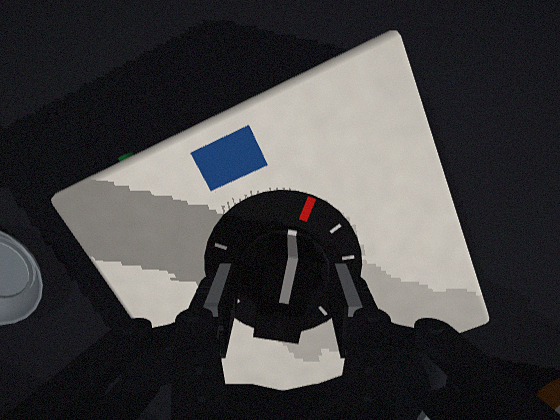

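```bash
python3 - <<'E'
import cv2
im=cv2.imread('pics/w22.png'); cv2.imwrite('pics/w22z.png',cv2.resize(im[180:360,180:380],None,fx=4,fy=3.333,interpolation=cv2.INTER_CUBIC))
E
```

```text
(no output)
```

View pics/w22z.png

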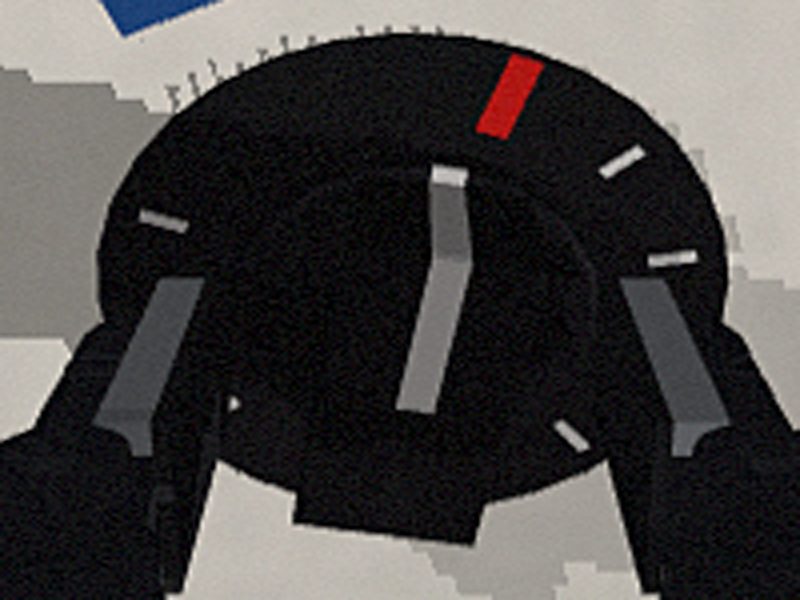

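```bash
python3 - <<'E'
from h import *
w=lambda x,y,z:ray('wrist',(180+x/4,180+y/3.3333),z)
for zt in (.104,.110):
    a,b=w(416,410,zt),w(453,262,zt); d=b-a; print(zt,a,b,np.linalg.norm(d),np.degrees(np.arctan2(d[1],d[0])))
    f,g=w(295,522,zt),w(473,545,zt); q=g-f; print('rear width',np.linalg.norm(q),np.degrees(np.arctan2(q[1],q[0])),(f+g)/2, np.linalg.norm(b-(f+g)/2))
E
```

```text
0.104 [ 0.54583832 -0.1912967   0.104     ] [ 0.52692101 -0.18313489  0.104     ] 0.020602912086082996 156.6623919569083
rear width 0.019523876272125536 66.31101086773549 [ 0.56300769 -0.19879462  0.104     ] 0.03933797072981423
0.11 [ 0.54204653 -0.19044159  0.11      ] [ 0.52405311 -0.18267839  0.11      ] 0.019596691533124537 156.66239195690832
rear width 0.01857035448373224 66.31101086773569 [ 0.55837737 -0.19757333  0.11      ] 0.037416753258486236
```

The knob's top measures at 0.102–0.104 m, which means home. The pointer now stands at 156.7°, with the mark at about 147.5°. It springs back about 10° on release, so I'll regrasp and turn it back a little.

Call:
{"name": "play_rows", "arguments": {"motion": [[0,0,0,5,0.5],[0,0,0,5,0.5],[0,0,0,0,0.1],[0,0,0,0,0.1],[0,0,0,0,0.1],[0,0,0,0,0.1],[0,0,0,0,0.1]]}}

```text
time_s: 21.85
position: [0.546, -0.1914, 0.0855]
tool_rot: [2.623, 1.729, 0.0]
force: [-0.4, 0.2, 4.4]
opening: 0.0191
```

```bash
python3 m.py
```

```text
21.85 [ 0.54602331 -0.19142298  0.08549614] [-0.44672317  0.23323573  4.40301775] [0.03479859 0.35775822 0.01424792] 156.80308211470032 -0.005577363772317767
```

Call:
{"name": "play_rows", "arguments": {"motion": [[0,0,-0.05,3,0.1],[0,0,0,3,0.1],[0,0,0,3,0.1],[0,0,0,0,0.1],[0,0,0,0,0.1]]}}

```text
time_s: 22.35
position: [0.546, -0.1915, 0.0856]
tool_rot: [-2.75, -1.52, -0.0]
force: [0.3, -0.3, -0.7]
opening: 0.0183
```

```bash
python3 m.py;python3 look.py w23
```

```text
22.35 [ 0.54601618 -0.19150665  0.08559981] [ 0.34844804 -0.34929268 -0.73446168] [-0.07662415 -0.12398881 -0.00624203] 147.86164565733552 -0.05235941964201629
[ 0.54600573 -0.19152205  0.08561773] [ 1.02308883 -0.26837152 -0.83334302] [-0.05852111 -0.12896152 -0.05084354] 0.01882381076611903 22.4 [ 0.79353295  0.61608979 -0.75207825  1.87008065  0.54197256  0.87118935
  0.78121768]
yaw 147.84669707721218 [ 5.63051754e-05  1.07318029e-04 -9.99999993e-01]
seat in tool mm [-9.25339414e-01  9.29244825e-01 -1.20577997e-04]
```

View pics/w23.png

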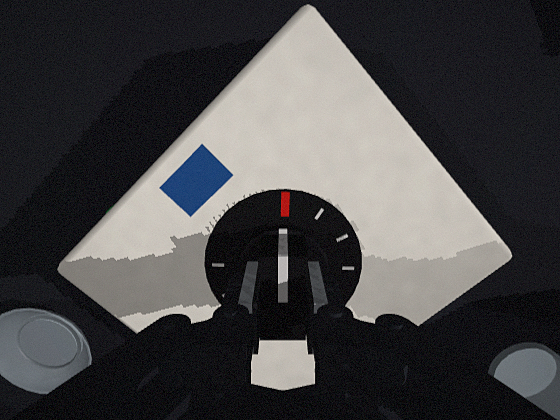

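Call:
{"name": "play_rows", "arguments": {"motion": [[0,0,0,0,0.5],[0,0,0,0,0.5],[0,0,0,0,0.5],[0,0,0,0,0.5]]}}

```text
time_s: 22.8
position: [0.546, -0.1915, 0.0858]
tool_rot: [-2.751, -1.518, -0.0]
force: [0.2, 0.2, -0.4]
opening: 0.0427
```

```bash
python3 m.py;python3 look.py w24
```

```text
22.8 [ 0.54596552 -0.19147347  0.08582398] [ 0.24895505  0.19994024 -0.39393302] [-0.0099383   0.00263894  0.00211229] 147.77737111862308 0.002912629279308021
[ 0.54601108 -0.1914921   0.08583315] [0.21873117 0.30530752 0.85535238] [-0.04498329 -0.00210131  0.00534174] 0.042442224428645044 22.85 [ 0.79342789  0.6156726  -0.75201538  1.87005105  0.541617    0.87136986
  0.78013093]
yaw 147.7737261488575 [ 1.12554713e-04  4.77966502e-06 -9.99999994e-01]
seat in tool mm [-9.52344344e-01  9.41870341e-01  2.62682997e-05]
```

View pics/w24.png

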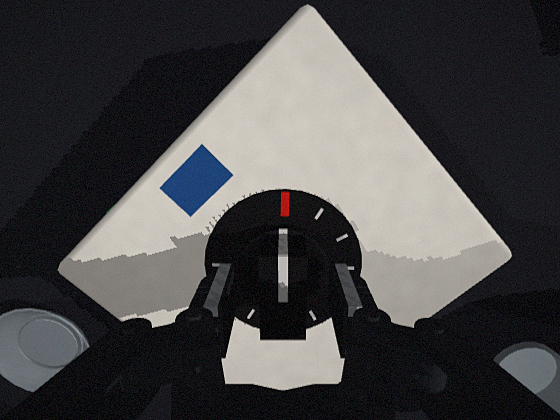

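The pointer now stays at the mark after release. Next, a gentle touch on the knob's top with shut fingers to check its height: 0.104 m means home, 0.110 m means still on the catch.

Call:
{"name": "play_rows", "arguments": {"motion": [[0,0,-2,0,0.5],[0,0,-2.5,0,0.5],[0,0,0,0,0],[0,0,0,0,0],[0,0,0,0,0],[0,0,0,0,0],[0,0,1,0,0],[0,0,1,0,0]]}}

```text
time_s: 23.65
position: [0.5457, -0.1914, 0.1097]
tool_rot: [-2.75, -1.517, 0.0]
force: [0.0, 0.2, 0.3]
opening: 0.0
```

```bash
python3 m.py
```

```text
23.65 [ 0.54574892 -0.19143956  0.1096772 ] [0.02654094 0.21385279 0.32368214] [ 0.0687684   0.02049736 -0.02358229] 147.7684583721003 0.1485496899113059
```

Call:
{"name": "play_rows", "arguments": {"motion": [[0,0,0.15,0,0],[0,0,0.15,0,0],[0,0,0,0,0]]}}

```text
time_s: 23.95
position: [0.5459, -0.1913, 0.1075]
tool_rot: [-2.75, -1.518, 0.0]
force: [0.5, -0.3, 0.4]
opening: -0.0002
```

Call:
{"name": "play_rows", "arguments": {"motion": [[0,0,0.1,0,0],[0,0,0,0,0]]}}

```text
time_s: 24.15
position: [0.5461, -0.1915, 0.107]
tool_rot: [2.751, 1.517, 0.0]
force: [-0.9, -0.2, -0.2]
opening: -0.0001
```

Call:
{"name": "play_rows", "arguments": {"motion": [[0,0,0.1,0,0],[0,0,0,0,0]]}}

```text
time_s: 24.35
position: [0.546, -0.1915, 0.1059]
tool_rot: [2.751, 1.517, 0.0]
force: [-0.5, -0.4, 0.0]
opening: -0.0003
```

Call:
{"name": "play_rows", "arguments": {"motion": [[0,0,0.1,0,0],[0,0,0,0,0]]}}

```text
time_s: 24.55
position: [0.5459, -0.1915, 0.1047]
tool_rot: [-2.751, -1.517, 0.0]
force: [0.2, -0.1, -0.2]
opening: 0.0001
```

Call:
{"name": "play_rows", "arguments": {"motion": [[0,0,0.1,0,0],[0,0,0,0,0]]}}

```text
time_s: 24.75
position: [0.5461, -0.1915, 0.1042]
tool_rot: [2.75, 1.517, 0.0]
force: [-2.0, 0.6, 3.0]
opening: -0.0001
```

Call:
{"name": "play_rows", "arguments": {"motion": [[0,0,0.1,0,0],[0,0,0,0,0]]}}

```text
time_s: 24.95
position: [0.5461, -0.1915, 0.1041]
tool_rot: [2.75, 1.517, -0.001]
force: [-4.3, 0.5, 12.9]
opening: 0.0002
```

The fingers make firm contact at exactly 0.104 m, so the knob is home on the plate. I'll back away and check the pointer.

Call:
{"name": "play_rows", "arguments": {"motion": [[0,0,-0.5,0,0],[0,0,-3,0,0],[0,0,-4,0,0],[0,0,-2,0,0],[0,1,0,0,0.3],[0,0,0,0,0.5],[0,0,0,0,0.5],[0,0,0,0,0.5]]}}

```text
time_s: 25.75
position: [0.5536, -0.1965, 0.1964]
tool_rot: [-2.749, -1.517, 0.002]
force: [0.2, -0.0, -0.5]
opening: 0.0427
```

```bash
python3 m.py;python3 look.py w25; python3 - <<'E'
import cv2
im=cv2.imread('pics/w25.png'); cv2.imwrite('pics/w25z.png',cv2.resize(im[135:255,205:365],(800,600),interpolation=cv2.INTER_CUBIC))
E
```

```text
25.75 [ 0.55355481 -0.19652004  0.19636693] [ 0.20450219 -0.04812656 -0.52809622] [-0.00340208 -0.00160347 -0.04050725] 147.7866937453324 -0.0019354672258486971
[ 0.55365672 -0.19651031  0.19652861] [-0.18160982 -0.28332798 -0.57390414] [-0.01463238  0.00504616 -0.02616285] 0.042772320718380656 25.8 [ 0.85989666  0.49908419 -0.83350317  1.76200637  0.41517449  1.06893225
  0.89015646]
yaw 147.78677936722863 [-2.08025652e-03  9.49683461e-04 -9.99997385e-01]
seat in tool mm [-0.7824691  -8.20214524  0.01882749]
```

View pics/w25z.png

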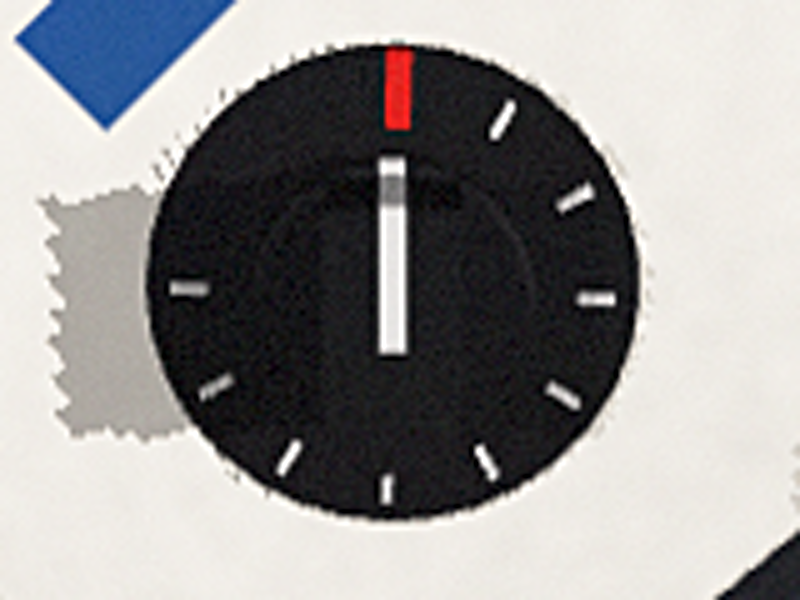

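The pointer is in line with the red mark to within a degree or two, and the hand is clear. Handing in.

```bash
python3 -c "
from bench import ctrl
print(ctrl.job_done())"
```

```text
the job is handed in; nothing more can be done
None
```

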